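# Clamp the circuit board in the cam-lock board holder

### The arm

A 6-joint arm with a two-finger parallel gripper is mounted at the origin on the work surface. World frame = base frame: x ahead of the robot, y to its left, z up, the work surface at z = 0. Lengths are in mm, angles in degrees, forces in N, time in s.
With the tool pointing down it reaches from about 300 to 850 mm from the base axis. Payload 4.2 kg.
Tool frame: the origin (TCP) lies at the very end of the fingers, on their centre line; the grasp point (between the pads) lies 19 mm behind it; z points along the fingers, y is the direction in which the jaws open and shut (so a half turn about z gives the same grasp; the last joint's range is limited). The gripper opens to 91 mm and grips with 3 to 60 N. Pads are 32 mm wide; open, the fingers measure 118 mm over their backs; the gripper's body (76 mm by 178 mm) begins 60 mm behind the grasp point.
Start: joints at [71.391, 18.312, 89.639, -0, 72.044, -1.146], TCP at [172.562, 548.516, 175.776] pointing down, gripper open.
Joint ranges: [-177.97, 177.97], [-48.28, 115.42], [12.27, 149.76], [-77.06, 257.06], [2.81, 150.46], [-146.56, 146.56]. Speed limits (degrees/s): [147.25, 147.25, 180, 180, 180, 180].

### API

Orientations are given as [roll, pitch, yaw] about the fixed x, y, z axes, in that order (R = Rz(yaw) Ry(pitch) Rx(roll)).
In Python, from workcell import telemetry, grab_frame, job gives the robot as it stands.
- The arm moves only by the tool drive_tool, never from a script. Its argument "moves" is a list of rows, each an object of numbers: "claw": the closure, from -1 (fully open) to 1 (shut); "dx", "dy", "dz": the shift along the tool's x, y, z in units of 20 mm (1.0 is 20 mm); "yaw": the turn about the tool's z in units of 0.15 rad (1.0 is 0.15 rad). In form: [{"claw": .., "dx": .., "dy": .., "dz": .., "yaw": ..}, ...]. A call has 1 to 5 rows; each row shifts and turns the pose as measured when the row begins, along the tool's axes as they then stand; what a row does not reach is not made up. A row lasts 1/8 s, in which the tool goes at most 62.5 mm and 10.7 degrees, less where a joint would pass 70% of its speed; a pose out of reach is approached as far as the arm can. A call with a number of a shift or a turn outside -1 to 1 is refused whole. A call with a gripper value outside its range is refused whole. The fingers move at their own pace and stop on an object; "grip_force" is the grip in N (left out, the last holds). Time passes only in rows, so rows that do not move let the fingers close. It gives the time, the measured TCP pose, the force and the opening at its end, in the units of the state.
- telemetry.state(): the state, without advancing time (a new reading comes with each control period).
- grab_frame(name): name is "scene" or "top" or "wrist"; returns a dict with "color" (420x560x3 uint8, blue, green, red), "vertical_fov" (degrees; the focal length in pixels is half the picture's height over the tangent of half this angle, whatever the lens; pixels are square), "cx", "cy" (the principal point, pixels), "pose" (4x4, takes a point from camera to world coordinates). Camera axes: x right, y down, z forward; pixel columns grow to the right and rows downward; lengths in mm; the calibration is good to about 2 mm. A picture is of the moment at which its call begins. There is no depth.
- job.job_done(): hands the job in, once; it reports no verdict.
The state is a dict: "time_s": time; "qpos": joint angles; "qvel": joint speeds; "effort": joint torques, N m; "ee_pos": TCP position; "ee_rot": TCP orientation; "force": force on the tool from outside, world axes, zero at the start; "torque": the same for the moment, N m; "gripper_width": finger opening in mm.
Only numpy, scipy, OpenCV 4.12 (cv2) and the standard library are available. Lean on these libraries where they do the work, as an engineer would, in place of code of your own. Each camera call takes 0.05 s, during which the arm holds its last target.

### The job

Pick up the circuit board by its heatsink and lay it flat in the nest of the board holder while the sprung red jaw is still held back (either way round). Then turn the black round knob clockwise, seen from above, until the follower drops into its notch and the jaw snaps shut on the board; stop turning as soon as the knob locks, do not strain it against the notch, and let go, leaving the solder reel, flux jar and screwdriver where they are.

Things in the scene. Friction and masses are not known exactly. Their poses are not given: they have to be found in the camera images.
- holder: Board holder fixed to the table: aluminium plate 116 (x) by 212 (y) by 12 mm, origin at the middle of its underside. Nest for the board towards its +y end, cam knob towards its -y end. Blue side stops (inner faces x = -48 and +48 mm) and a blue fence (inner face y = +85 mm) bound the nest; their tops are 22 mm above the table.
- nest (a point): Fixed on the holder, axes as the holder's: middle of the nest floor, 12 mm above the table (holder x 0, y +52 mm). With the jaw held back the nest is 96 (x) by 66 (y) mm for a 90 by 60 mm board: the board's origin belongs here, long side along x, within about 2.5 mm. Once clamped the board is 3 mm further to +y, against the fence.
- jaw_face (a point): Middle of the red jaw's face on the nest's -y side (holder y +19 mm while held back); jaw 80 mm long, top 21.5 mm above the table. It slides along the holder's y on a sprung yoke: two rods lead past the cam to a red bar at the -y end that carries the follower. A spring of about 6 N pulls it to +y; the cam holds it back until the notch, then it moves 6 mm and clamps the board.
- knob_centre (a point): Fixed on the holder, on the knob's vertical axis at gripping height, 58 mm above the table (holder y -62 mm). Knob: round, black with grey ribs, 40 mm diameter, 38 to 72 mm above the table. Its angle is unknown and cannot be seen: it needs 1.1 to 2.4 rad clockwise from above to reach the notch, perhaps in several grasps. It stays where it is left.
- cover (a point): Fixed on the holder: centre of the top of the grey cover under the knob, 33 mm above the table, a disc of 70 mm diameter with a bridge 104 by 42 mm; it hides the cam. The knob drags with 0.1 Nm, pulls ahead by itself (up to 0.4 Nm) as the pin drops, has 0.15 to 0.2 rad of slack, then locks: the torque climbs steeply as the notch's wall, 26 mm from the axis, meets the pin. Over 25 N there (0.6 Nm) spoils it.
- follower: Brass follower pin (8 mm diameter, 14 mm tall) on the sprung yoke; origin at its centre. Its y in the holder's frame: -92 mm while the cam holds the jaw back, about -86 mm in the notch with the board clamped, -80 mm if the jaw has shut on an empty nest. Half hidden by the cover; the red bar and jaw move with it.
- board: Green circuit board, loose, 90 (x) by 60 (y) by 3 mm, 0.14 kg, origin at the centre of its underside. Finned aluminium heatsink in its middle, 30 (x) by 34 (y) mm, from 3 to 33 mm above the underside; the other parts are at most 11 mm high and leave 16 mm free beside the heatsink in x.
- solder_reel: Bystander: metal reel, 52 mm diameter, 36 mm tall, standing upright; origin at the centre of its underside. Leave it alone.
- flux_jar: Bystander: small jar with red cap, 44 mm diameter, 50 mm tall; origin at the centre of its underside. Leave it alone.
- screwdriver: Bystander: red-handled screwdriver about 150 mm long, lying on the table, handle towards its own -x. Leave it alone.
Mind the look-alikes: they are no part of the job. What is shaped like the board but orange is not meant.

How it is judged (in metres and radians):
On the way, in this order (a step that is already met when the one before it is completed fails the run):
1. the board lies flat in the nest, released, with the jaw still held back (x of board in the frame of nest between -0.006 and 0.006 m and z of board in the frame of nest between -0.002 and 0.002 m and angle between the x axis of board and the x axis of holder, either way round below 0.12 rad and angle between board's own z axis and vertical below 0.05 rad and y of board in the frame of nest between -0.0045 and 0.0045 m and y of follower in the frame of holder below -0.09 m and contact force between the fingers and board below 0.2 N), for 0.2 s.
2. the follower has dropped into the notch and the jaw clamps the board against the fence (x of board in the frame of nest between -0.006 and 0.006 m and z of board in the frame of nest between -0.002 and 0.002 m and angle between the x axis of board and the x axis of holder, either way round below 0.12 rad and angle between board's own z axis and vertical below 0.05 rad and y of board in the frame of nest between 0.001 and 0.005 m and y of follower in the frame of holder between -0.088 and -0.0835 m), for 0.2 s.
At the end, for the whole second after the job is handed in: Board flat in the nest (2 mm in height, 0.05 rad tilt, 0.12 rad in yaw either way round, 6 mm in x), 1 to 5 mm from the nest point towards the fence; follower in the notch (y in the holder -88 to -83.5 mm); board and follower at rest (all of step 2 and linear speed of each of board, follower below 0.01 m/s); the robot touches nothing.
It fails at once if the knob is strained: the follower and the cam press on each other with more than 25 N (contact force between follower_c1 and anything else above 25 N).
It fails at once if a bystander (reel, jar, screwdriver) is moved by more than 20 mm (distance of any of solder_reel, flux_jar, screwdriver from where it was at the start of the episode above 0.02 m).
It also fails if it takes over 72 s, if anything falls off the work surface, if the arm or the gripper's body presses on something with over 40 N, if the wrist force passes 120 N, or if a joint passes its speed limit or range.

## Working session

There is one attempt and no reset: what is moved stays moved. The work goes in short steps, Python scripts to look and compute and a tool call to move; the robot and the scene stay as the last step left them, time stands still between calls to the robot, and variables do not carry over. Pictures are saved under pics/ and viewed, and the job is handed in when it is done.

Besides the shell and the picture viewer there is one more tool, called after "Request:" by a JSON object that holds its "api" and its "payload", one argument or row to a line. drive_tool: Moves the arm, as the interface text tells. Its arguments: {"type":"object","properties":{"moves":{"type":"array"},"grip_force":{"type":"number"}},"required":["moves"]}

```bash
mkdir -p pics; cat > h.py <<'E'
import numpy as np, cv2
from workcell import telemetry, grab_frame, job
def snap(n,f):
    d=grab_frame(n); cv2.imwrite(f'pics/{f}.png',d['color'])
    np.savez(f'pics/{f}.npz',pose=d['pose'],fov=d['vertical_fov'],cx=d['cx'],cy=d['cy']); return d
def ray(f,u,v):
    d=np.load(f'pics/{f}.npz'); F=210/np.tan(np.radians(float(d['fov'])/2))
    r=d['pose'][:3,:3]@np.array([(u-d['cx'])/F,(v-d['cy'])/F,1]); return d['pose'][:3,3],r/np.linalg.norm(r)
def at(f,u,v,z):
    o,r=ray(f,u,v); return np.round(o+r*(z-o[2])/r[2],1)
def proj(f,p):
    d=np.load(f'pics/{f}.npz'); F=210/np.tan(np.radians(float(d['fov'])/2))
    c=d['pose'][:3,:3].T@(np.array(p,float)-d['pose'][:3,3]); return np.round([d['cx']+F*c[0]/c[2],d['cy']+F*c[1]/c[2]],1)
def tri(*obs):
    A=np.zeros((3,3));b=np.zeros(3)
    for f,u,v in obs:
        o,r=ray(f,u,v);P=np.eye(3)-np.outer(r,r);A+=P;b+=P@o
    x=np.linalg.solve(A,b)
    return np.round(x,1),[np.round(proj(f,x)-[u,v],1) for f,u,v in obs]
def crop(f,u0,v0,u1,v1,s,o):
    im=cv2.imread(f'pics/{f}.png')[v0:v1,u0:u1]; cv2.imwrite(f'pics/{o}.png',cv2.resize(im,None,fx=s,fy=s,interpolation=cv2.INTER_CUBIC))
E
python3 - <<'E'
from h import *
for n in("scene","top","wrist"):
    d=snap(n,n+'0');print(n,d['vertical_fov'],d['cx'],d['cy'],np.round(d['pose'],3).tolist())
print(telemetry.state())
E
```

```text
scene 54.35039905880919 271.7610019733959 211.33362505745887 [[-0.869, 0.388, -0.307, 829.329], [0.495, 0.688, -0.531, 402.534], [0.005, -0.613, -0.79, 666.379], [0.0, 0.0, 0.0, 1.0]]
top 42.34917335558111 288.77337433444706 208.32909225385637 [[0.015, -0.998, 0.066, 531.26], [-1.0, -0.016, -0.008, -12.673], [0.009, -0.066, -0.998, 1236.573], [0.0, 0.0, 0.0, 1.0]]
wrist 61.054488477361176 285.09479909294436 207.9698317676374 [[0.301, 0.925, 0.233, 106.47], [0.954, -0.291, -0.076, 568.464], [-0.002, 0.245, -0.97, 383.893], [0.0, 0.0, 0.0, 1.0]]
{'time_s': 0.15, 'qpos': array([ 7.13920739e+01,  1.83423334e+01,  8.96902065e+01,  7.16560239e-04,
        7.20435830e+01, -1.14550210e+00]), 'qvel': array([ 0.05292904, -0.1983568 , -0.16363384, -0.00936217,  0.0203042 ,
       -0.06882924]), 'effort': array([ 2.32359173e-05, -4.12772441e+01, -2.32154399e+01,  7.28923967e-02,
        4.34672122e-02, -7.22617528e-05]), 'ee_pos': array([172.40023124, 548.09647461, 175.12338016]), 'ee_rot': array([-1.79923906e+02, -2.20303492e-03,  1.62537353e+02]), 'force': array([ 0.44818145, -0.16994636, -0.40244161]), 'torque': array([-0.00106758, -0.02384064,  0.02192407]), 'gripper_width': 91.42183386911046}
```

View pics/scene0.png

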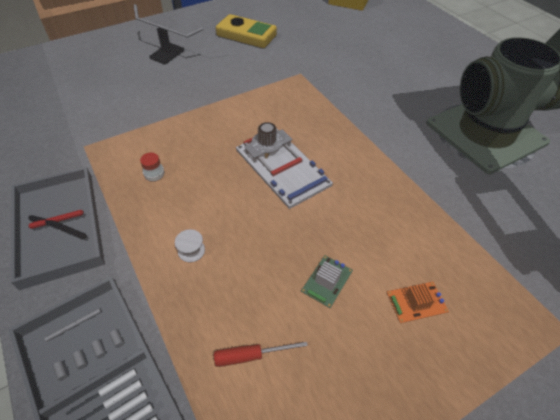

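View pics/top0.png

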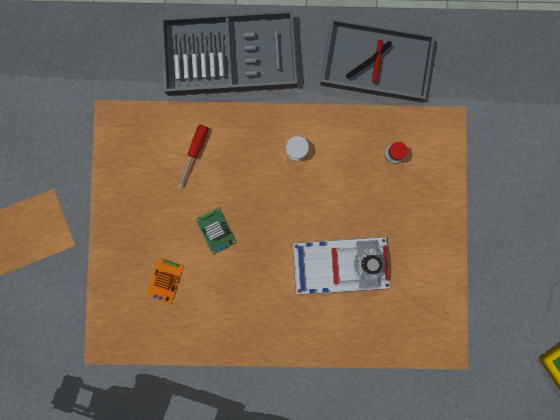

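View pics/wrist0.png

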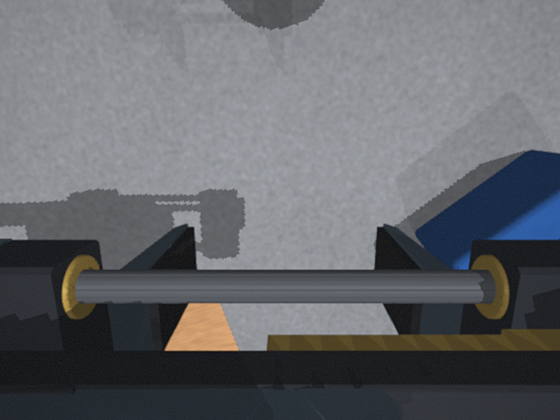

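Both views show two board-shaped things. The green board is at top (216,231) and scene (327,281). The orange look-alike is at top (165,281) and scene (418,300). I choose the green one and check it in crops.

```bash
python3 - <<'E'
from h import *
crop('top0',180,195,255,265,8,'c1'); crop('top0',285,225,400,305,6.5,'c2'); crop('scene0',290,245,370,315,8,'c3'); crop('scene0',225,110,345,215,6,'c4')
E
```

```text
(no output)
```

View pics/c1.png

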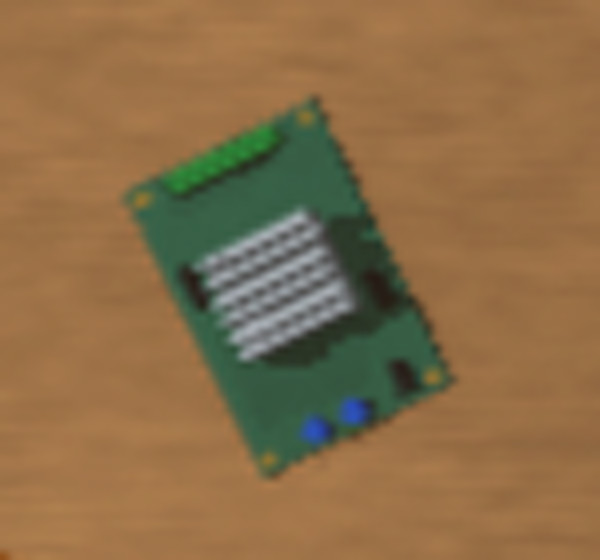

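View pics/c2.png

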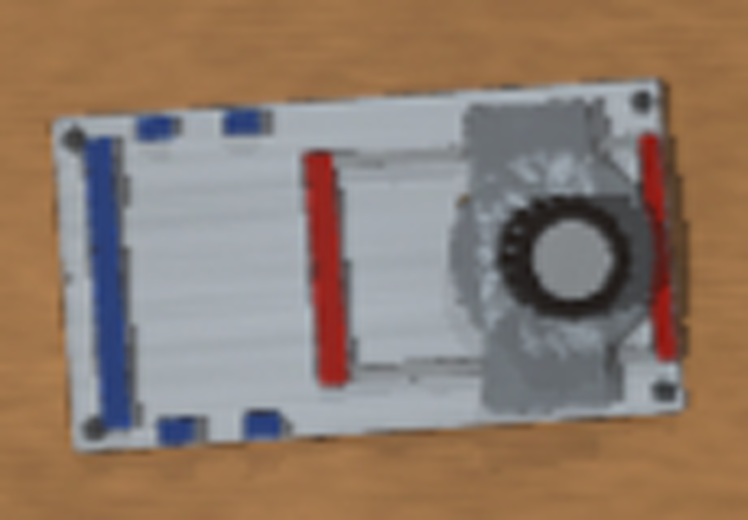

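View pics/c3.png

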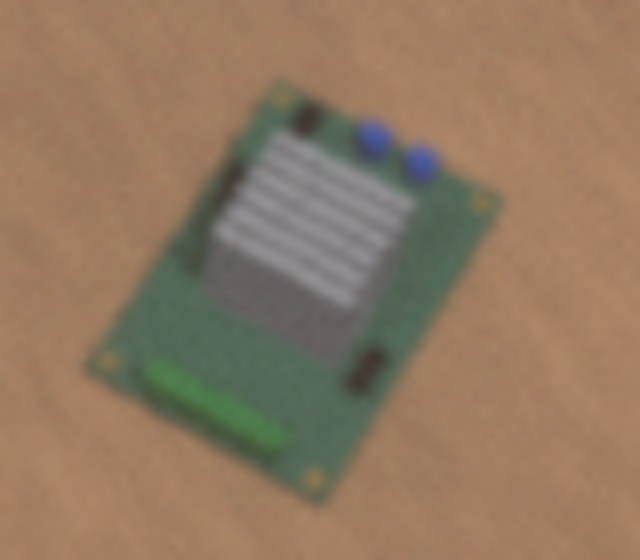

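View pics/c4.png

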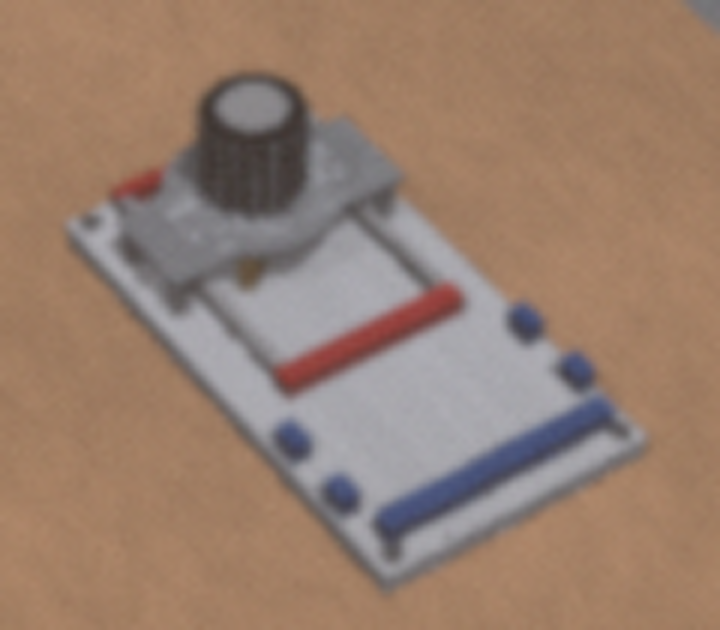

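The crops confirm the green board: silver heatsink, crop centre about (275,285), i.e. top (214,231). In the holder crop the plate corners are clear, the fence is on the left (world +y) and the knob is on the right.

```bash
python3 - <<'E'
from h import *
from scipy.optimize import least_squares
def f1(c,u0,v0,s): return [((x+.5)/s-.5+u0,(y+.5)/s-.5+v0) for x,y in c]
B=f1([(317,97),(127,197),(268,478),(453,380)],180,195,8)
Bs=f1([(280,80),(88,370),(323,503),(500,205)],290,245,8)
H=f1([(55,118),(660,80),(685,410),(75,450)],285,225,6.5)
Hs=f1([(388,582),(70,225),(648,440)],225,110,6)
print('B',[at('top0',*p,3) for p in B],[at('scene0',*p,3) for p in Bs])
print('H',[at('top0',*p,12) for p in H],[at('scene0',*p,12) for p in Hs])
# matching: board top corners order vs scene: long edge etc
for a in B: 
    print(min(((np.linalg.norm(at('top0',*a,3)-at('scene0',*b,3)),*tri(('top0',*a),('scene0',*b))) for b in Bs),key=lambda t:t[0]))
print('heatsink',[at('top0',*p,33) for p in f1([(306,208),(198,262),(243,360),(355,303)],180,195,8)])
print([at('scene0',*p,33) for p in f1([(283,130),(415,203),(350,307),(217,230)],290,245,8)])
k1=f1([(572,260)],285,225,6.5)[0];k2=f1([(253,107)],225,110,6)[0]
print('knob',tri(('top0',*k1),('scene0',*k2)),at('top0',*k1,72),at('scene0',*k2,72))
def fit(pts,W,L,z):
    loc=np.array([[W/2,L/2],[W/2,-L/2],[-W/2,-L/2],[-W/2,L/2]])
    pts=np.array(pts)[:,:2]
    r=least_squares(lambda q:(loc@np.array([[np.cos(q[2]),np.sin(q[2])],[-np.sin(q[2]),np.cos(q[2])]])+q[:2]-pts).ravel(),[*pts.mean(0),0.])
    return r.x[:2],np.degrees(r.x[2]),np.round(r.fun,1)
print('holder',fit([at('top0',*p,12) for p in H],116,212,12))
E
```

```text
B [array([614.7, 136.4,   3. ]), array([585.3, 189.7,   3. ]), array([506.3, 147.7,   3. ]), array([534.8,  95.9,   3. ])] [array([535.6,  96.3,   3. ]), array([615.6, 138. ,   3. ]), array([588.1, 190.1,   3. ]), array([510.4, 149.4,   3. ])]
H [array([535.3, -32.9,  12. ]), array([ 551.7, -243. ,   12. ]), array([ 438. , -252.1,   12. ]), array([421.2, -41.5,  12. ])] [array([537.9, -30.3,  12. ]), array([ 553.7, -240.3,   12. ]), array([423.4, -40.2,  12. ])]
(np.float64(1.835755975068566), array([6.148e+02, 1.368e+02, 1.000e-01]), [array([0., 0.]), array([-0.1, -0. ])])
(np.float64(2.8284271247462582), array([ 5.861e+02,  1.896e+02, -4.000e-01]), [array([ 0.3, -0.3]), array([0.6, 0.1])])
(np.float64(4.438468204234405), array([506.9, 147.8,  -2.7]), [array([ 0.3, -0.3]), array([0.5, 0.1])])
(np.float64(0.894427190999973), array([535. ,  95.9,   1.9]), [array([ 0. , -0.1]), array([0.1, 0. ])])
heatsink [array([581.7, 135.1,  33. ]), array([566.3, 164.6,  33. ]), array([539.4, 151.5,  33. ]), array([555.6, 120.9,  33. ])]
[array([555.7, 121.3,  33. ]), array([540.9, 151.2,  33. ]), array([568.1, 165.2,  33. ]), array([582.7, 135.3,  33. ])]
knob (array([ 492. , -203.6,   72. ]), [array([ 0.3, -0.5]), array([0.6, 0.1])]) [ 491.  -202.9   72. ] [ 493.  -204.3   72. ]
holder (array([ 486.55 , -142.375]), np.float64(4.496374994253414), array([ 0.8,  0.7,  1. , -0.5, -1. , -0.5, -0.8,  0.3]))
```

Request:
{"api": "drive_tool", "payload": {
  "moves": [
    {"claw": -1,"dx": -1,"dy": -0.55,"dz": 0,"yaw": 0},
    {"claw": -1,"dx": -1,"dy": -0.55,"dz": 0,"yaw": 0},
    {"claw": -1,"dx": -1,"dy": -0.55,"dz": 0,"yaw": 0},
    {"claw": -1,"dx": -1,"dy": -0.55,"dz": 0,"yaw": 0},
    {"claw": -1,"dx": -1,"dy": -0.55,"dz": 0,"yaw": 0}
  ]
}}

```text
time_s: 0.78
ee_pos: [255.2, 459.0, 173.9]
ee_rot: [-179.7, 0.1, 162.6]
force: [-0.3, 0.4, -0.3]
gripper_width: 91.8
```

Request:
{"api": "drive_tool", "payload": {
  "moves": [
    {"claw": -1,"dx": -1,"dy": -0.55},
    {"claw": -1,"dx": -1,"dy": -0.55},
    {"claw": -1,"dx": -1,"dy": -0.55},
    {"claw": -1,"dx": -1,"dy": -0.55},
    {"claw": -1,"dx": -1,"dy": -0.55}
  ]
}}

```text
validation failed for argument at $.mo...
```

Request:
{"api": "drive_tool", "payload": {
  "moves": [
    {"claw": -1,"dx": -1,"dy": -0.55},
    {"claw": -1,"dx": -1,"dy": -0.55},
    {"claw": -1,"dx": -1,"dy": -0.55},
    {"claw": -1,"dx": -1,"dy": -0.55},
    {"claw": -1,"dx": -1,"dy": -0.55}
  ]
}}

```text
validation failed for argument at $.mo...
```

Request:
{"api": "drive_tool", "payload": {
  "moves": [
    {"claw": -1,"yaw": 1},
    {"claw": -1,"yaw": 1},
    {"claw": -1,"yaw": 1},
    {"claw": -1,"yaw": 1},
    {"claw": -1,"yaw": 1}
  ]
}}

```text
validation failed for argument at $.mo...
```

All fields are needed in every row.

Request:
{"api": "drive_tool", "payload": {
  "moves": [
    {"claw": -1,"dx": -1,"dy": -0.55,"dz": 0,"yaw": 0},
    {"claw": -1,"dx": -1,"dy": -0.55,"dz": 0,"yaw": 0},
    {"claw": -1,"dx": -1,"dy": -0.55,"dz": 0,"yaw": 0},
    {"claw": -1,"dx": -1,"dy": -0.55,"dz": 0,"yaw": 0},
    {"claw": -1,"dx": -1,"dy": -0.55,"dz": 0,"yaw": 0}
  ]
}}

```text
time_s: 1.4
ee_pos: [338.6, 366.8, 174.0]
ee_rot: [-179.4, 0.2, 162.5]
force: [-0.1, -0.1, 0.2]
gripper_width: 91.0
```

Request:
{"api": "drive_tool", "payload": {
  "moves": [
    {"claw": -1,"dx": -1,"dy": -0.55,"dz": 0,"yaw": 0},
    {"claw": -1,"dx": -1,"dy": -0.55,"dz": 0,"yaw": 0},
    {"claw": -1,"dx": -1,"dy": -0.55,"dz": 0,"yaw": 0},
    {"claw": -1,"dx": -1,"dy": -0.55,"dz": 0,"yaw": 0},
    {"claw": -1,"dx": -1,"dy": -0.55,"dz": 0,"yaw": 0}
  ]
}}

```text
time_s: 2.02
ee_pos: [419.9, 274.2, 174.6]
ee_rot: [-179.2, 0.2, 162.3]
force: [-0.1, 0.3, 0.1]
gripper_width: 91.5
```

Request:
{"api": "drive_tool", "payload": {
  "moves": [
    {"claw": -1,"dx": 0,"dy": 0,"dz": 0,"yaw": 1},
    {"claw": -1,"dx": 0,"dy": 0,"dz": 0,"yaw": 1},
    {"claw": -1,"dx": 0,"dy": 0,"dz": 0,"yaw": 1},
    {"claw": -1,"dx": 0,"dy": 0,"dz": 0,"yaw": 1},
    {"claw": -1,"dx": 0,"dy": 0,"dz": 0,"yaw": 1}
  ]
}}

```text
time_s: 2.65
ee_pos: [420.6, 265.5, 173.9]
ee_rot: [-179.4, 0.9, 117.5]
force: [-0.2, 0.1, -0.1]
gripper_width: 90.9
```

Request:
{"api": "drive_tool", "payload": {
  "moves": [
    {"claw": -1,"dx": -1,"dy": 0.4,"dz": 0,"yaw": 0},
    {"claw": -1,"dx": -1,"dy": 0.4,"dz": 0,"yaw": 0},
    {"claw": -1,"dx": -1,"dy": 0.4,"dz": 0,"yaw": 0},
    {"claw": -1,"dx": -1,"dy": 0.4,"dz": 0,"yaw": 0},
    {"claw": -1,"dx": -1,"dy": 0.4,"dz": 0,"yaw": 0}
  ]
}}

```text
time_s: 3.28
ee_pos: [502.1, 187.2, 174.6]
ee_rot: [-179.2, 1.0, 117.5]
force: [-0.0, -0.4, -0.4]
gripper_width: 91.3
```

```bash
python3 - <<'E'
from h import *
snap('wrist','w1');s=telemetry.state();print(s['ee_pos'],s['ee_rot'])
for p in [(615,137,3),(586,190,3),(509,148.5,3),(535,96,3),(561,143,33)]: print(proj('w1',p))
E
```

```text
[504.30663722 185.44393934 174.60074985] [-179.26039399    1.12955866  117.39575438]
[355.1 263.4]
[356.7 212.8]
[277.5 213.7]
[276.9 262.6]
[318.3 248.3]
```

View pics/w1.png

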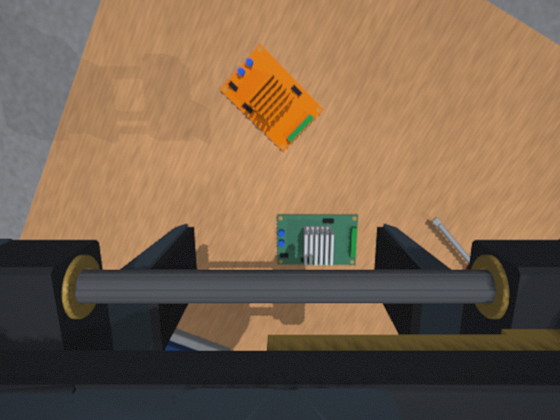

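Request:
{"api": "drive_tool", "payload": {
  "moves": [
    {"claw": -1,"dx": -1,"dy": 0.5,"dz": 0.8,"yaw": 0},
    {"claw": -1,"dx": -1,"dy": 0.5,"dz": 0.8,"yaw": 0},
    {"claw": -1,"dx": -1,"dy": 0.5,"dz": 0.8,"yaw": 0},
    {"claw": -1,"dx": 0,"dy": 0,"dz": 0.8,"yaw": 0}
  ]
}}

```text
time_s: 3.82
ee_pos: [561.2, 139.6, 109.6]
ee_rot: [-179.3, 1.2, 117.2]
force: [0.0, 0.3, 0.5]
gripper_width: 91.1
```

```bash
cat > to.py <<'E'
import sys
from h import *
from scipy.spatial.transform import Rotation as Ro
s=telemetry.state();R=Ro.from_euler('xyz',s['ee_rot'],degrees=True)
t=np.array([float(a) for a in sys.argv[1:4]])
print('t',s['time_s'],np.round(s['ee_pos'],1),np.round(s['ee_rot'],1),'d(units)',np.round(R.inv().apply(t-s['ee_pos'])/20,2), 'yaw', round(np.radians(s['ee_rot'][2]-float(sys.argv[4]))/.15,2),'F',np.round(s['force'],1),'T',np.round(s['torque'],2),'w',round(s['gripper_width'],1),'j6',s['qpos'][5].round(1))
E
python3 - <<'E'
from h import *
snap('wrist','w2')
E
python3 to.py 561 143 13 117.3
```

```text
t 3.875 [558.9 139.4 107.2] [-179.1    1.1  117.3] d(units) [0.2  0.25 4.7 ] yaw -0.0 F [-1.1 -0.5 -0.9] T [-0.11  0.05  0.01] w 91.4 j6 -12.9
```

View pics/w2.png

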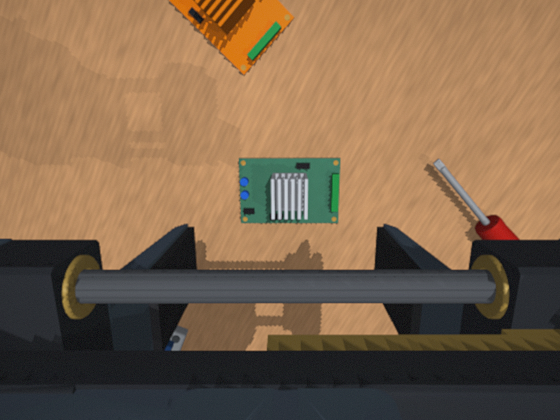

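The wrist view shows the board at (239..340, 158..223) and its heatsink top at about (271..308, 176..219), square to the gripper. I check height and centre from two wrist places.

```bash
python3 - <<'E'
from h import *
for a,b in [((356,214),(340,158)),((277,214),(239,158)),((277,265),(238,222)),((356,265),(340,223)),((304,265),(271,219)),((334,265),(308,219))]:
    print(tri(('w1',*a),('w2',*b)), at('w2',*b,3), at('w2',*b,33))
for c in ((239,158),(340,158),(340,223),(238,222)): pass
print(np.mean([at('w2',*c,3) for c in ((239,158),(340,158),(340,223),(238,222))],0))
E
```

```text
(array([5.874e+02, 1.886e+02, 4.000e-01]), [array([ 0.7, -0.2]), array([-0.9,  0.3])]) [587.5 189.3   3. ] [581.9 190.8  33. ]
(array([508.5, 148.7,   5.2]), [array([ 0.2, -0.1]), array([-0.2,  0.1])]) [508.5 148.5   3. ] [510.5 153.9  33. ]
(array([532.7, 102.3,  24.8]), [array([-0.1,  0.1]), array([ 0.1, -0.1])]) [532.9  94.5   3. ] [532.6 105.1  33. ]
(array([615.1, 137.9,   8.7]), [array([ 0.5, -0.2]), array([-0.6,  0.2])]) [617.1 137.1   3. ] [608.7 143.6  33. ]
(array([555.3, 121.8,  39.1]), [array([ 0.2, -0.1]), array([-0.2,  0.1])]) [558.7 111.2   3. ] [555.9 120.2  33. ]
(array([581.8, 136.8,  41.6]), [array([-0.3,  0.1]), array([ 0.3, -0.2])]) [589.  126.9   3. ] [583.3 134.4  33. ]
[561.5  142.35   3.  ]
```

Request:
{"api": "drive_tool", "payload": {
  "moves": [
    {"claw": -1,"dx": 0.2,"dy": 0.2,"dz": 0.9,"yaw": 0},
    {"claw": -1,"dx": 0,"dy": 0,"dz": 0.9,"yaw": 0},
    {"claw": -1,"dx": 0,"dy": 0,"dz": 0.9,"yaw": 0},
    {"claw": -1,"dx": 0,"dy": 0,"dz": 0.9,"yaw": 0}
  ]
}}

```text
time_s: 4.38
ee_pos: [561.8, 141.8, 32.4]
ee_rot: [-179.1, 1.1, 117.2]
force: [-0.8, -1.0, 0.4]
gripper_width: 91.4
```

```bash
python3 to.py 561.3 142.6 13 117.3
```

```text
t 4.375 [561.8 141.8  32.4] [-179.1    1.1  117.2] d(units) [0.07 0.01 0.97] yaw -0.01 F [-0.8 -1.   0.4] T [-0.02 -0.01 -0.02] w 91.4 j6 -12.5
```

Request:
{"api": "drive_tool", "payload": {
  "moves": [
    {"claw": -1,"dx": 0.05,"dy": 0,"dz": 0.8,"yaw": 0},
    {"claw": -1,"dx": 0,"dy": 0,"dz": 0,"yaw": 0}
  ]
}}

```text
time_s: 4.62
ee_pos: [560.4, 141.7, 14.0]
ee_rot: [-178.9, 1.0, 117.2]
force: [-0.5, -0.1, 0.2]
gripper_width: 91.3
```

```bash
python3 to.py 561.3 142.6 13 117.3
```

```text
t 4.625 [560.4 141.7  14. ] [-178.9    1.   117.2] d(units) [0.02 0.06 0.05] yaw -0.01 F [-0.5 -0.1  0.2] T [-0.05 -0.03  0.02] w 91.3 j6 -12.4
```

Request:
{"api": "drive_tool", "payload": {
  "grip_force": 20,
  "moves": [
    {"claw": 1,"dx": 0,"dy": 0.05,"dz": 0,"yaw": 0},
    {"claw": 1,"dx": 0,"dy": 0,"dz": 0,"yaw": 0},
    {"claw": 1,"dx": 0,"dy": 0,"dz": 0,"yaw": 0},
    {"claw": 1,"dx": 0,"dy": 0,"dz": 0,"yaw": 0},
    {"claw": 1,"dx": 0,"dy": 0,"dz": 0,"yaw": 0}
  ]
}}

```text
time_s: 5.25
ee_pos: [563.2, 142.6, 16.4]
ee_rot: [-179.1, 1.1, 117.3]
force: [-1.0, 0.4, -0.3]
gripper_width: 43.9
```

Request:
{"api": "drive_tool", "payload": {
  "moves": [
    {"claw": 1,"dx": 0,"dy": 0,"dz": 0,"yaw": 0},
    {"claw": 1,"dx": 0,"dy": 0,"dz": 0,"yaw": 0}
  ]
}}

```text
time_s: 5.5
ee_pos: [563.2, 142.7, 16.5]
ee_rot: [-179.1, 1.1, 117.3]
force: [0.3, 0.6, -0.7]
gripper_width: 23.8
```

```bash
python3 to.py 561.3 142.6 100 117.3
```

```text
t 5.5 [563.2 142.7  16.5] [-179.1    1.1  117.3] d(units) [-0.04 -0.15 -4.17] yaw -0.0 F [ 0.3  0.6 -0.7] T [-0.03  0.01  0.04] w 23.8 j6 -12.4
```

Request:
{"api": "drive_tool", "payload": {
  "moves": [
    {"claw": 1,"dx": 0,"dy": 0,"dz": 0,"yaw": 0}
  ]
}}

```text
time_s: 5.62
ee_pos: [563.2, 142.6, 16.4]
ee_rot: [-179.1, 1.1, 117.3]
force: [-0.2, 0.5, -0.7]
gripper_width: 14.2
```

```bash
python3 to.py 561.3 142.6 100 117.3;python3 - <<'E'
from h import *
snap('wrist','w3');snap('scene','s3');crop('scene0',290,230,390,305,8,'x');crop('s3',280,220,380,295,8,'c5')
E
```

```text
t 5.625 [563.2 142.6  16.4] [-179.1    1.1  117.3] d(units) [-0.04 -0.15 -4.18] yaw -0.0 F [-0.2  0.5 -0.7] T [-0.07 -0.02  0.  ] w 14.2 j6 -12.4
```

View pics/w3.png

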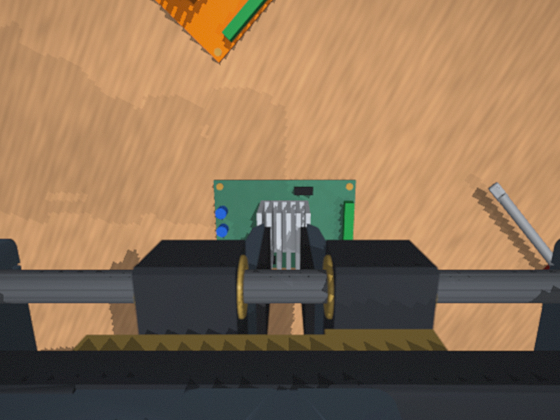

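View pics/c5.png

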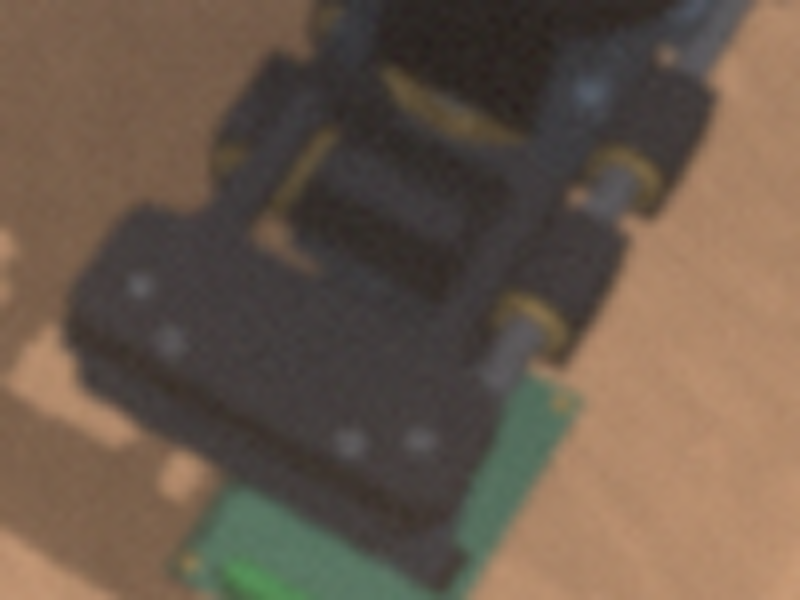

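```bash
python3 - <<'E'
from h import *
d=np.load('pics/w3.npz');print(np.round(d['pose'],2))
for p in [(563.2,142.6,16.4),(563.2,142.6,36),(563.2,142.6,33),(561.3,142.6,33),(561.3,142.6,3)]: print(p,proj('w3',p))
print([at('w3',*p,3) for p in ((214,180),(355,180))],[at('w3',*p,33) for p in ((258,203),(310,203))])
c1=np.array([587.5,189]);
E
python3 to.py 561.3 142.6 100 117.3
```

```text
[[ 8.9000e-01  4.4000e-01  1.1000e-01  5.3217e+02]
 [ 4.6000e-01 -8.6000e-01 -2.4000e-01  2.0815e+02]
 [-2.0000e-02  2.6000e-01 -9.6000e-01  2.2397e+02]
 [ 0.0000e+00  0.0000e+00  0.0000e+00  1.0000e+00]]
(563.2, 142.6, 16.4) [286.5 232.7]
(563.2, 142.6, 36) [286.  244.2]
(563.2, 142.6, 33) [286.1 242.3]
(561.3, 142.6, 33) [283.1 240.8]
(561.3, 142.6, 3) [284.1 224.6]
[array([508.5, 148.5,   3. ]), array([587.4, 189.3,   3. ])] [array([538.8, 156. ,  33. ]), array([564.3, 169.3,  33. ])]
t 5.725 [563.2 142.6  16.4] [-179.1    1.1  117.3] d(units) [-0.04 -0.15 -4.18] yaw -0.0 F [ 0.2 -0.4  0.1] T [-0.02  0.07  0.02] w 6.3 j6 -12.4
```

```bash
python3 - <<'E'
from h import *
crop('w3',190,160,380,300,4,'c6')
E
```

```text
(no output)
```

View pics/c6.png

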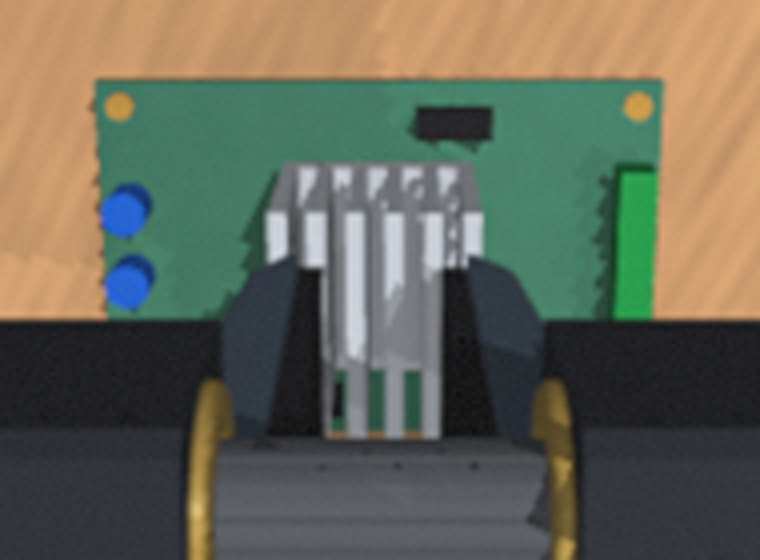

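```bash
python3 - <<'E'
from h import *
for z in (3,10,16,25,35,45): print(z,proj('w3',(555.9,156.8,z)),proj('w3',(558.2,152.4,z)),proj('w3',(563.2,142.6,z)))
snap('wrist','w4');snap('scene','s4');crop('w4',190,160,380,300,4,'c7');crop('s4',270,200,380,290,7,'c8')
E
python3 to.py 561.3 142.6 100 117.3
```

```text
3 [286.7 202.2] [286.8 209.6] [286.7 225.9]
10 [286.6 204.9] [286.7 212.6] [286.6 229.3]
16 [286.5 207.5] [286.5 215.3] [286.5 232.4]
25 [286.3 211.5] [286.4 219.7] [286.3 237.5]
35 [286.1 216.5] [286.1 225. ] [286.1 243.5]
45 [285.8 221.9] [285.9 230.8] [285.8 250.2]
t 5.825 [563.2 142.6  16.4] [-179.1    1.1  117.3] d(units) [-0.04 -0.15 -4.18] yaw -0.0 F [ 0.2  1.1 -0.2] T [-0.01  0.06 -0.03] w 0.8 j6 -12.4
```

View pics/c7.png

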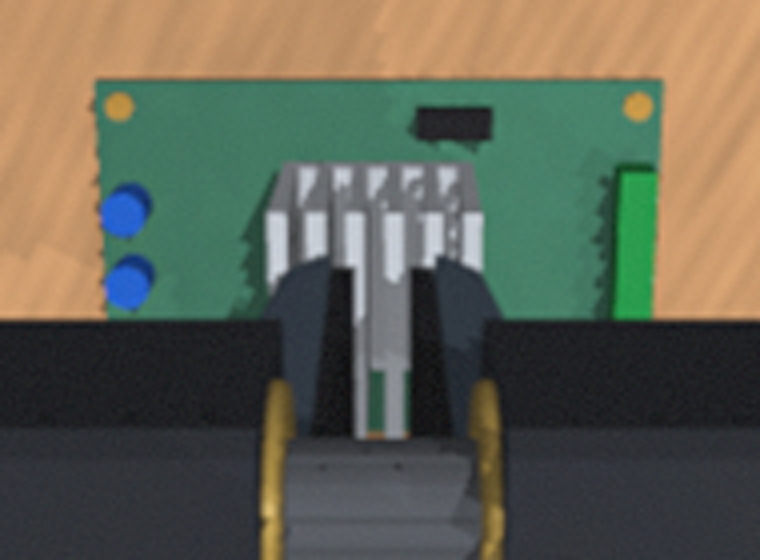

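View pics/c8.png

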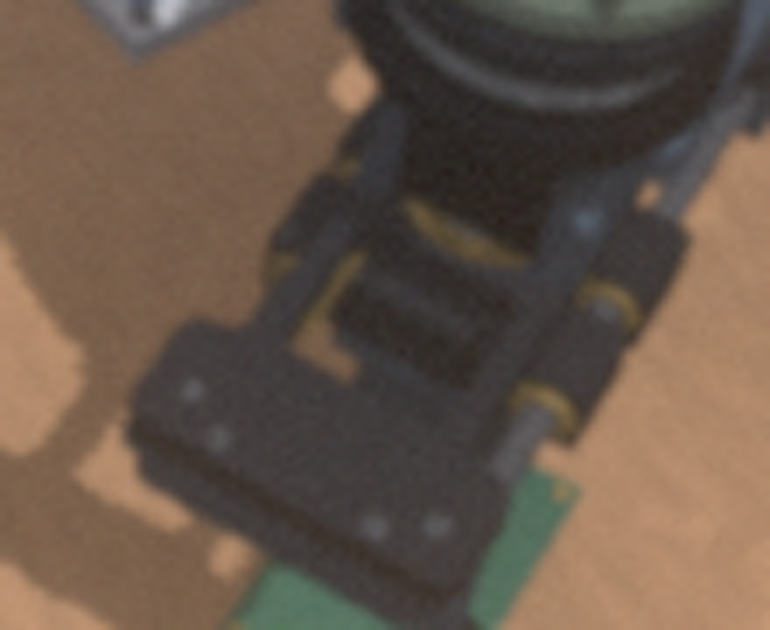

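Request:
{"api": "drive_tool", "payload": {
  "moves": [
    {"claw": -1,"dx": 0,"dy": 0,"dz": 0,"yaw": 0},
    {"claw": -1,"dx": 0,"dy": 0,"dz": 0,"yaw": 0},
    {"claw": -1,"dx": 0,"dy": 0,"dz": 0,"yaw": 0},
    {"claw": -1,"dx": 0,"dy": 0,"dz": 0,"yaw": 0},
    {"claw": -1,"dx": 0,"dy": 0,"dz": 0,"yaw": 0}
  ]
}}

```text
time_s: 6.45
ee_pos: [563.2, 142.7, 16.4]
ee_rot: [-179.1, 1.1, 117.3]
force: [-0.0, -0.1, 0.6]
gripper_width: 47.3
```

```bash
python3 - <<'E'
from h import *
snap('wrist','w5');snap('scene','s5');crop('s5',250,160,410,280,5,'c9')
E
python3 to.py 561.3 142.6 100 117.3
```

```text
t 6.55 [563.2 142.6  16.4] [-179.1    1.1  117.3] d(units) [-0.04 -0.15 -4.18] yaw -0.0 F [ 0.4 -0.3  0.1] T [-0.06  0.04  0.01] w 55.6 j6 -12.4
```

View pics/w5.png

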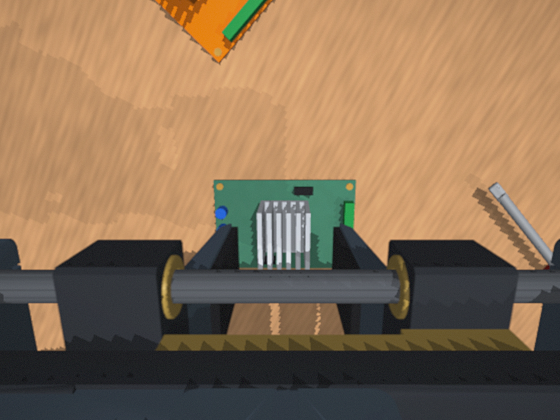

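View pics/c9.png

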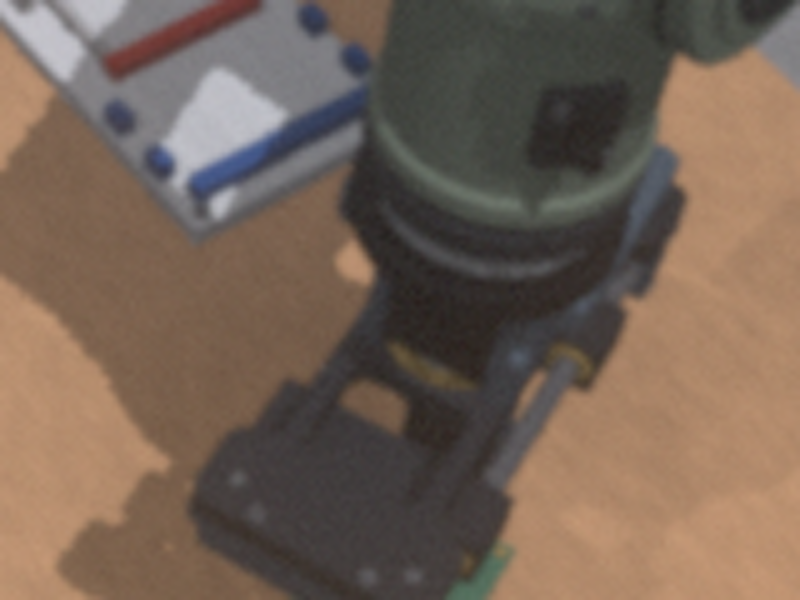

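The fingers closed to nothing. In w5 the tip gap spans columns 238–335 for about 47 mm, which puts the tips roughly 40 mm higher than the reported TCP. I go down in short steps, watching the force and the image.

Request:
{"api": "drive_tool", "payload": {
  "moves": [
    {"claw": -0.4,"dx": 0,"dy": -0.1,"dz": 0.5,"yaw": 0},
    {"claw": -0.4,"dx": 0,"dy": 0,"dz": 0.2,"yaw": 0}
  ]
}}

```text
time_s: 6.8
ee_pos: [561.2, 141.3, 1.7]
ee_rot: [-179.1, 1.1, 117.3]
force: [-0.4, 0.6, -0.2]
gripper_width: 63.5
```

```bash
python3 - <<'E'
from h import *
snap('wrist','w6');crop('w6',150,150,420,350,2.9,'c10')
E
python3 to.py 561.3 142.6 0 117.3
```

```text
t 6.85 [561.3 141.3   1.5] [-179.1    1.1  117.3] d(units) [0.06 0.03 0.07] yaw -0.0 F [-0.2  0.2 -0.5] T [-0.08 -0.03 -0.01] w 64.2 j6 -12.4
```

View pics/c10.png

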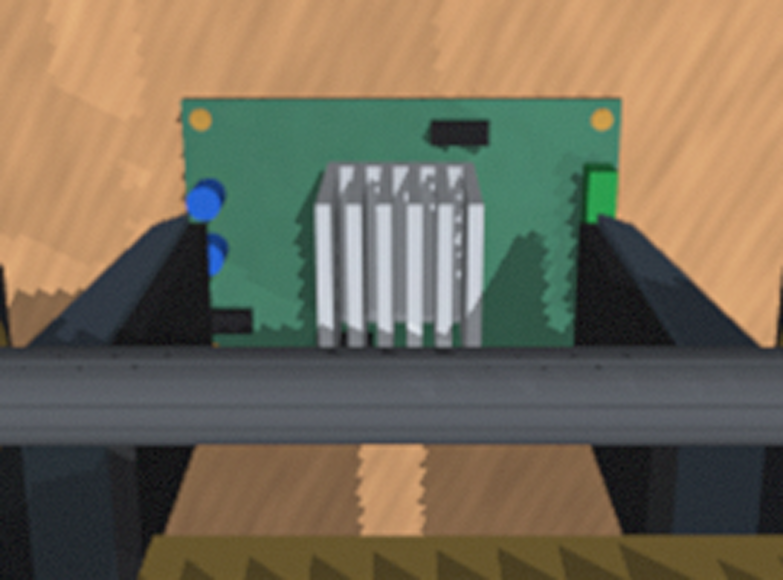

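Request:
{"api": "drive_tool", "payload": {
  "moves": [
    {"claw": -0.3,"dx": 0.05,"dy": 0,"dz": 0.5,"yaw": 0},
    {"claw": -0.2,"dx": 0,"dy": 0,"dz": 0.3,"yaw": 0}
  ]
}}

```text
time_s: 7.1
ee_pos: [560.9, 141.9, -15.5]
ee_rot: [-179.2, 1.1, 117.3]
force: [-0.0, -0.0, 0.1]
gripper_width: 55.4
```

```bash
python3 - <<'E'
from h import *
snap('wrist','w7');crop('w7',150,150,420,350,2.9,'c11')
E
python3 to.py 561.3 142.6 -27 117.3
```

```text
t 7.15 [560.5 141.8 -16.1] [-179.1    1.1  117.3] d(units) [0.03 0.06 0.54] yaw -0.0 F [-1.  -0.4 -0.2] T [-0.09 -0.03  0.02] w 54.7 j6 -12.3
```

View pics/c11.png

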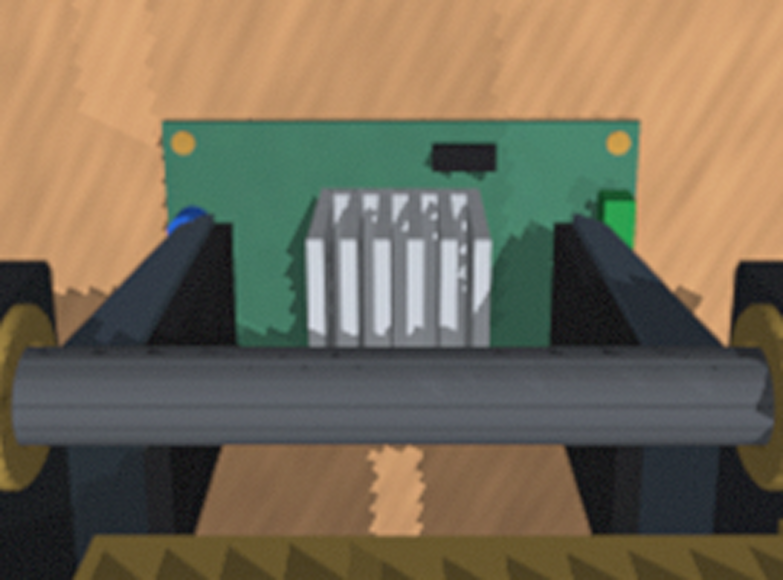

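Request:
{"api": "drive_tool", "payload": {
  "moves": [
    {"claw": -0.1,"dx": 0,"dy": 0.05,"dz": 0.4,"yaw": 0},
    {"claw": -0.1,"dx": 0,"dy": 0,"dz": 0,"yaw": 0}
  ]
}}

```text
time_s: 7.4
ee_pos: [561.3, 142.1, -25.0]
ee_rot: [-179.1, 1.1, 117.3]
force: [-0.1, -0.2, -0.3]
gripper_width: 50.1
```

Request:
{"api": "drive_tool", "payload": {
  "moves": [
    {"claw": 1,"dx": 0,"dy": 0,"dz": 0,"yaw": 0},
    {"claw": 1,"dx": 0,"dy": 0,"dz": 0,"yaw": 0},
    {"claw": 1,"dx": 0,"dy": 0,"dz": 0,"yaw": 0},
    {"claw": 1,"dx": 0,"dy": 0,"dz": 0,"yaw": 0}
  ]
}}

```text
time_s: 7.9
ee_pos: [561.8, 142.2, -24.6]
ee_rot: [-179.1, 1.1, 117.3]
force: [-0.4, -1.1, -2.5]
gripper_width: 30.0
```

```bash
python3 - <<'E'
from h import *
snap('wrist','w8');crop('w8',150,150,420,350,2.9,'c12')
E
python3 to.py 561.3 142.6 -27 117.3
```

```text
t 7.95 [561.8 142.2 -24.6] [-179.1    1.1  117.3] d(units) [ 0.03 -0.01  0.12] yaw -0.0 F [-0.7  1.  -0.2] T [-0.   -0.01  0.06] w 30.0 j6 -12.2
```

View pics/c12.png

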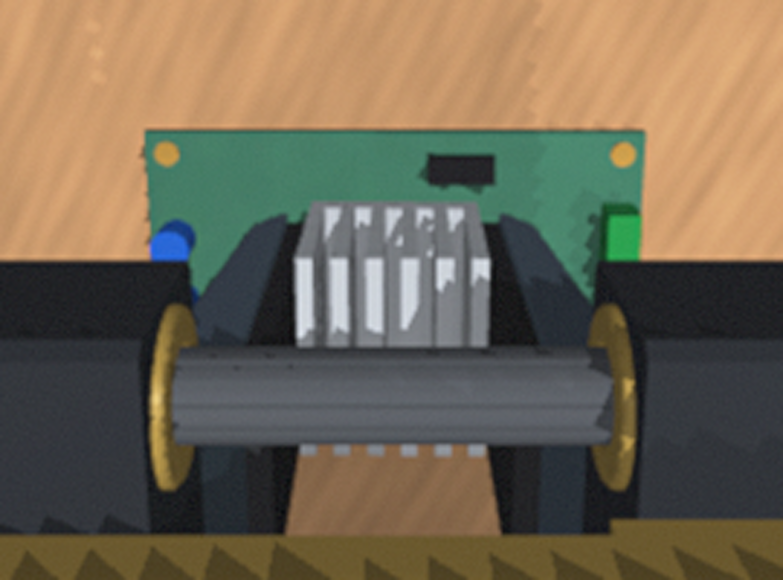

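Request:
{"api": "drive_tool", "payload": {
  "grip_force": 30,
  "moves": [
    {"claw": 1,"dx": 0,"dy": 0,"dz": 0,"yaw": 0},
    {"claw": 1,"dx": 0,"dy": 0,"dz": -0.5,"yaw": 0},
    {"claw": 1,"dx": 0,"dy": 0,"dz": -0.8,"yaw": 0},
    {"claw": 1,"dx": 0,"dy": 0,"dz": -1,"yaw": 0},
    {"claw": 1,"dx": 0,"dy": 0,"dz": -1,"yaw": 0}
  ]
}}

```text
time_s: 8.57
ee_pos: [561.1, 143.6, 44.5]
ee_rot: [-179.0, 1.1, 117.3]
force: [0.8, 0.9, -1.3]
gripper_width: 30.1
```

Request:
{"api": "drive_tool", "payload": {
  "moves": [
    {"claw": 1,"dx": 0,"dy": 0,"dz": -1,"yaw": 0.9},
    {"claw": 1,"dx": 0,"dy": 0,"dz": -1,"yaw": 0.9},
    {"claw": 1,"dx": 0,"dy": 0,"dz": 0,"yaw": 0.8},
    {"claw": 1,"dx": 0,"dy": 0,"dz": 0,"yaw": 0}
  ]
}}

```text
time_s: 9.07
ee_pos: [563.4, 145.2, 93.0]
ee_rot: [180.0, 1.3, 94.3]
force: [0.5, -0.8, -1.4]
gripper_width: 29.8
```

```bash
python3 - <<'E'
from h import *
snap('wrist','w9')
E
python3 to.py 483.4 -89.4 80 94.5
```

```text
t 9.125 [563.7 145.3  93.1] [179.9   1.3  94.3] d(units) [-11.38  -4.88   0.9 ] yaw -0.02 F [ 0.8 -0.8 -0.8] T [-0.03  0.01 -0.02] w 30.1 j6 10.5
```

View pics/w9.png

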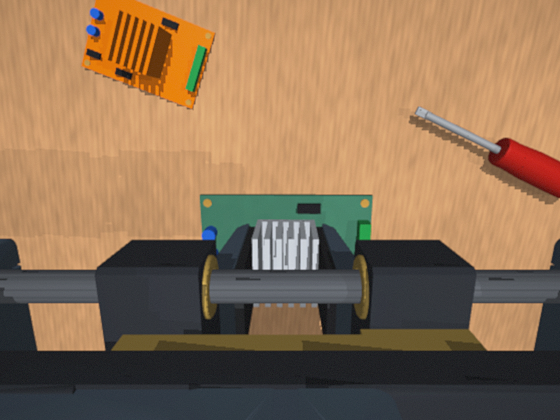

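The board is held without slip: its corners stay at (201,195) and (372,195), the same as in w8.

Request:
{"api": "drive_tool", "payload": {
  "moves": [
    {"claw": 1,"dx": -1,"dy": -0.43,"dz": 0,"yaw": 0},
    {"claw": 1,"dx": -1,"dy": -0.43,"dz": 0,"yaw": 0},
    {"claw": 1,"dx": -1,"dy": -0.43,"dz": 0,"yaw": 0},
    {"claw": 1,"dx": -1,"dy": -0.43,"dz": 0,"yaw": 0},
    {"claw": 1,"dx": -1,"dy": -0.43,"dz": 0,"yaw": 0}
  ]
}}

```text
time_s: 9.75
ee_pos: [524.3, 35.0, 95.0]
ee_rot: [-179.9, 1.4, 94.6]
force: [-0.6, 0.1, -1.7]
gripper_width: 29.5
```

Request:
{"api": "drive_tool", "payload": {
  "moves": [
    {"claw": 1,"dx": -1,"dy": -0.43,"dz": 0,"yaw": 0},
    {"claw": 1,"dx": -1,"dy": -0.43,"dz": 0,"yaw": 0},
    {"claw": 1,"dx": -1,"dy": -0.43,"dz": 0,"yaw": 0},
    {"claw": 1,"dx": -1,"dy": -0.43,"dz": 0,"yaw": 0}
  ]
}}

```text
time_s: 10.25
ee_pos: [490.6, -55.2, 96.7]
ee_rot: [-179.6, 1.4, 94.5]
force: [0.1, -0.6, -1.9]
gripper_width: 29.9
```

```bash
python3 - <<'E'
from h import *
snap('wrist','w10')
E
python3 to.py 483.4 -89.4 80 94.5
```

```text
t 10.3 [489.4 -57.5  96.7] [-179.5    1.5   94.5] d(units) [-1.55 -0.41  0.88] yaw -0.0 F [-2.  -2.9 -0.6] T [-0.21  0.17  0.04] w 29.8 j6 -10.3
```

View pics/w10.png

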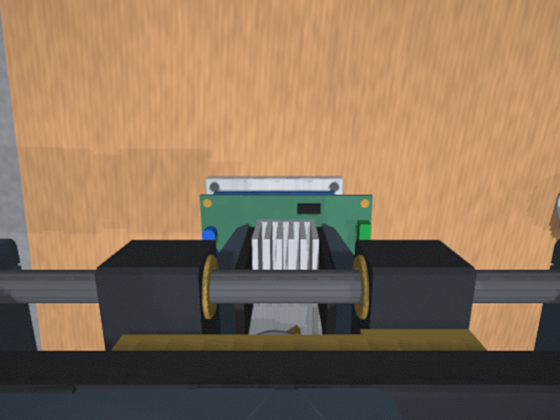

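```bash
python3 - <<'E'
from h import *
crop('w10',190,165,390,240,4,'c13')
E
```

```text
(no output)
```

View pics/c13.png

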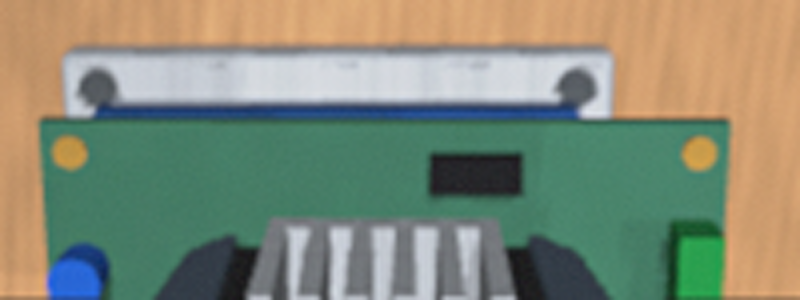

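```bash
python3 - <<'E'
from h import *
g=lambda x,y:((x+.5)/4-.5+190,(y+.5)/4-.5+165)
a,b=[at('w10',*g(*p),12) for p in ((65,54),(611,53))]
v=(b-a)[:2];print(a,b,np.linalg.norm(v),np.degrees(np.arctan2(v[1],v[0])))
th=np.radians(4.5);R=np.array([[np.cos(th),-np.sin(th)],[np.sin(th),np.cos(th)]])
m=(a+b)[:2]/2;print('holder centre',m+R@[0,-106],'nest',m+R@[0,-54])
# board centre in hand from board far corners (z underside ~ tel+24.6, top +3)
z=96.7+24.6+3
c,d=[at('w10',*g(*p),z) for p in ((40,121),(729,121))];w=(d-c)[:2];print(c,d,np.linalg.norm(w),np.degrees(np.arctan2(w[1],w[0])))
ph=np.arctan2(w[1],w[0]);m2=(c+d)[:2]/2;print('board',m2+30*np.array([np.sin(ph),-np.cos(ph)]), telemetry.state()['ee_pos'])
E
```

```text
[422.3 -43.1  12. ] [535.4 -33.8  12. ] 113.48171658906112 4.700748434413826
holder centre [ 487.16666415 -144.12323738] nest [483.08679117 -92.28353602]
[443.6 -28.7 124.3] [532.5 -21.6 124.3] 89.18307014226409 4.566236396597401
board [490.43834568 -55.05477896] [489.35182344 -57.48123125  96.67593879]
```

Request:
{"api": "drive_tool", "payload": {
  "moves": [
    {"claw": 1,"dx": -0.9,"dy": -0.2,"dz": 0.9,"yaw": 0},
    {"claw": 1,"dx": -0.75,"dy": -0.2,"dz": 0.9,"yaw": 0},
    {"claw": 1,"dx": 0,"dy": 0,"dz": 0.9,"yaw": 0},
    {"claw": 1,"dx": 0,"dy": 0,"dz": 0.9,"yaw": 0},
    {"claw": 1,"dx": 0,"dy": 0,"dz": 0,"yaw": 0}
  ]
}}

```text
time_s: 10.92
ee_pos: [479.1, -98.4, 24.4]
ee_rot: [-179.5, 1.5, 94.2]
force: [1.0, 0.6, -1.7]
gripper_width: 30.0
```

```bash
python3 to.py 483.2 -90.5 5 94.5; python3 - <<'E'
from h import *
snap('wrist','w11');crop('w11',180,165,390,270,3.8,'c14')
E
python3 to.py 483.2 -90.5 5 94.5
```

```text
t 10.925 [479.1 -98.4  24.4] [-179.5    1.5   94.2] d(units) [0.4  0.24 0.96] yaw -0.03 F [ 1.   0.6 -1.7] T [-0.02  0.04 -0.03] w 30.0 j6 -14.5
t 10.975 [480.  -98.5  25.2] [-179.6    1.5   94.2] d(units) [0.42 0.2  1.  ] yaw -0.03 F [ 0.1 -0.3 -1.6] T [-0.08  0.09  0.01] w 30.0 j6 -14.5
```

View pics/c14.png

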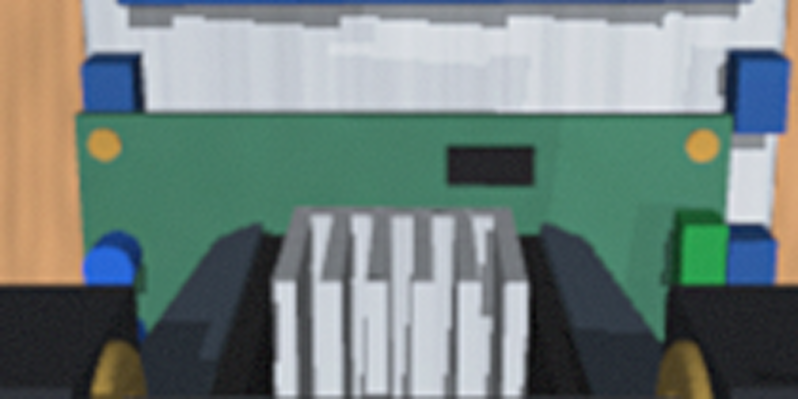

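```bash
python3 - <<'E'
from h import *
crop('w11',180,120,390,230,3.8,'c15')
E
```

```text
(no output)
```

View pics/c15.png

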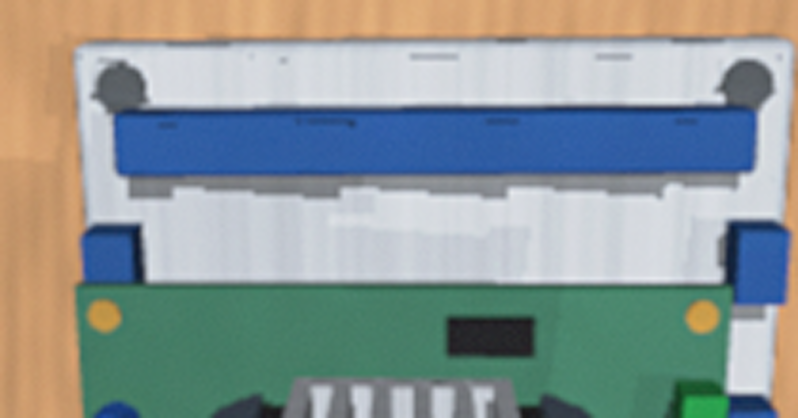

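```bash
python3 - <<'E'
from h import *
g=lambda x,y:((x+.5)/3.8-.5+180,(y+.5)/3.8-.5+120)
P=lambda x,y,z:at('w11',*g(x,y),z)
th=np.radians(4.6);R=np.array([[np.cos(th),-np.sin(th)],[np.sin(th),np.cos(th)]])
f1,f2=P(116,175,22),P(755,170,22);p1,p2=P(77,45,12),P(792,40,12);s1,s2=P(136,250,22),P(735,250,22)
b1,b2=P(77,285,24.4+27.6),P(731,285,24.4+27.6)
ang=lambda a,b:(np.linalg.norm((b-a)[:2]),np.degrees(np.arctan2(*((b-a)[1::-1]))))
for n,a,b in(('fence',f1,f2),('plate',p1,p2),('stops',s1,s2),('board',b1,b2)):print(n,a,b,ang(a,b),'holder-axes',R.T@((a+b)[:2]/2))
E
```

```text
fence [431.2 -61.1  22. ] [530.1 -52.9  22. ] (np.float64(99.23935711198459), np.float64(4.739668562621763)) holder-axes [474.53042924 -95.36400905]
plate [422.5 -42.5  12. ] [535.6 -33.4  12. ] (np.float64(113.46550136495236), np.float64(4.60009566626328)) holder-axes [474.46337255 -76.24705314]
stops [434.5 -72.9  22. ] [528.8 -65.7  22. ] (np.float64(94.5744680133068), np.float64(4.366179978829022)) holder-axes [ 474.54076135 -107.70458818]
board [432.4 -71.5  52. ] [521.2 -64.7  52. ] (np.float64(89.05997978890413), np.float64(4.378968607752387)) holder-axes [ 469.8026225  -106.11948874]
```

Request:
{"api": "drive_tool", "payload": {
  "moves": [
    {"claw": 1,"dx": 0.42,"dy": 0.18,"dz": 0.4,"yaw": 0},
    {"claw": 1,"dx": 0,"dy": 0,"dz": 0.2,"yaw": 0},
    {"claw": 1,"dx": 0,"dy": 0,"dz": 0,"yaw": 0}
  ]
}}

```text
time_s: 11.35
ee_pos: [484.3, -89.8, 13.8]
ee_rot: [-179.8, 1.6, 94.3]
force: [0.2, 0.0, -1.8]
gripper_width: 29.8
```

```bash
python3 to.py 483.2 -90.3 -12 94.5
```

```text
t 11.35 [484.3 -89.8  13.8] [-179.8    1.6   94.3] d(units) [ 0.02 -0.05  1.29] yaw -0.03 F [ 0.2  0.  -1.8] T [-0.02  0.08  0.06] w 29.8 j6 -13.4
```

Request:
{"api": "drive_tool", "payload": {
  "moves": [
    {"claw": 1,"dx": 0,"dy": -0.05,"dz": 0.5,"yaw": 0},
    {"claw": 1,"dx": 0,"dy": 0,"dz": 0,"yaw": 0}
  ]
}}

```text
time_s: 11.6
ee_pos: [483.3, -90.1, 3.4]
ee_rot: [-179.8, 1.6, 94.3]
force: [0.7, -0.4, -1.7]
gripper_width: 29.8
```

```bash
python3 to.py 483.2 -90.3 -12 94.5; python3 - <<'E'
from h import *
snap('wrist','w12');crop('w12',180,120,390,270,3.8,'c16')
E
python3 to.py 483.2 -90.3 -12 94.5
```

```text
t 11.6 [483.3 -90.1   3.4] [-179.8    1.6   94.3] d(units) [ 0.01 -0.    0.77] yaw -0.02 F [ 0.7 -0.4 -1.7] T [-0.1   0.07 -0.03] w 29.8 j6 -13.4
t 11.65 [484.  -90.2   3.9] [-179.9    1.6   94.3] d(units) [ 0.02 -0.04  0.79] yaw -0.02 F [-0.2  0.8 -0.6] T [-0.07  0.06  0.02] w 29.7 j6 -13.4
```

View pics/c16.png

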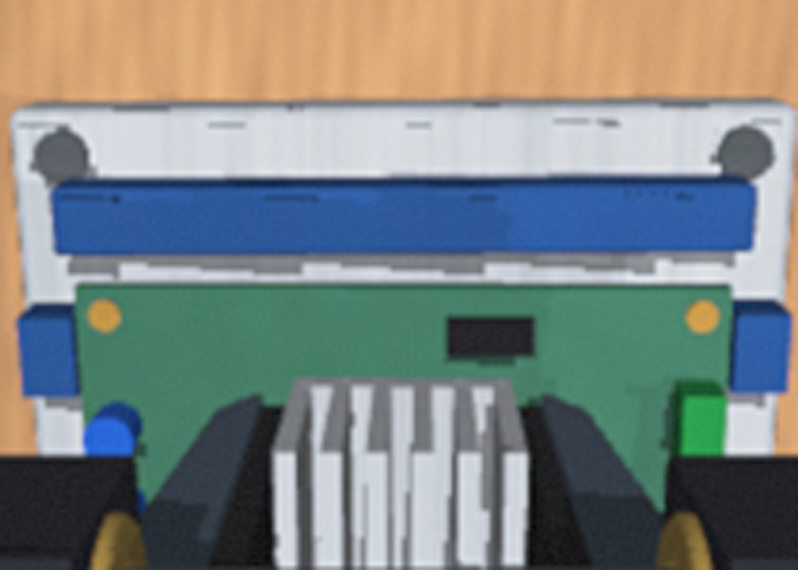

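```bash
python3 - <<'E'
from h import *
g=lambda x,y:((x+.5)/3.8-.5+180,(y+.5)/3.8-.5+120)
P=lambda x,y,z:at('w12',*g(x,y),z)
th=np.radians(4.6);R=np.array([[np.cos(th),-np.sin(th)],[np.sin(th),np.cos(th)]])
f1,f2=P(55,253,22),P(753,248,22);s1,s2=P(75,320,22),P(737,320,22)
b1,b2=P(77,285,31),P(731,285,31)
ang=lambda a,b:(np.linalg.norm((b-a)[:2]),np.degrees(np.arctan2(*((b-a)[1::-1]))))
for n,a,b in(('fence',f1,f2),('stops',s1,s2),('board',b1,b2)):print(n,ang(a,b),'holder-axes',R.T@((a+b)[:2]/2))
E
```

```text
fence (np.float64(99.13969941451306), np.float64(4.74444390973475)) holder-axes [474.48861019 -95.26032122]
stops (np.float64(95.46439126711061), np.float64(4.2652133810776345)) holder-axes [ 474.77104788 -105.46584565]
board (np.float64(89.15211719303136), np.float64(4.30998174807071)) holder-axes [474.50923798 -98.12119075]
```

Board edge to fence is 2.9 mm and x is centred within about 0.2 mm, so I lower it.

Request:
{"api": "drive_tool", "payload": {
  "moves": [
    {"claw": 1,"dx": 0.02,"dy": -0.03,"dz": 0.4,"yaw": -0.02},
    {"claw": 1,"dx": 0,"dy": 0,"dz": 0.2,"yaw": 0},
    {"claw": 1,"dx": 0,"dy": 0,"dz": 0,"yaw": 0}
  ]
}}

```text
time_s: 12.02
ee_pos: [483.4, -90.3, -9.0]
ee_rot: [-179.9, 1.6, 94.5]
force: [-0.7, 0.2, -1.9]
gripper_width: 29.9
```

```bash
python3 to.py 483.3 -90.1 -12.5 94.5
```

```text
t 12.025 [483.4 -90.3  -9. ] [-179.9    1.6   94.5] d(units) [ 0.01 -0.    0.18] yaw -0.0 F [-0.7  0.2 -1.9] T [-0.09  0.03 -0.  ] w 29.9 j6 -13.4
```

Request:
{"api": "drive_tool", "payload": {
  "moves": [
    {"claw": 1,"dx": 0,"dy": 0,"dz": 0.1,"yaw": 0},
    {"claw": 1,"dx": 0,"dy": 0,"dz": 0.05,"yaw": 0},
    {"claw": 1,"dx": 0,"dy": 0,"dz": 0,"yaw": 0}
  ]
}}

```text
time_s: 12.4
ee_pos: [483.6, -90.4, -12.0]
ee_rot: [-179.9, 1.6, 94.5]
force: [0.0, -0.7, -1.5]
gripper_width: 29.9
```

```bash
python3 to.py 483.3 -90.1 -12.5 94.5
```

```text
t 12.4 [483.6 -90.4 -12. ] [-179.9    1.6   94.5] d(units) [ 0.02 -0.01  0.03] yaw -0.0 F [ 0.  -0.7 -1.5] T [-0.05  0.08 -0.02] w 29.9 j6 -13.4
```

Request:
{"api": "drive_tool", "payload": {
  "moves": [
    {"claw": 1,"dx": 0,"dy": 0,"dz": 0.06,"yaw": 0},
    {"claw": 1,"dx": 0,"dy": 0,"dz": 0,"yaw": 0}
  ]
}}

```text
time_s: 12.65
ee_pos: [483.9, -90.6, -12.3]
ee_rot: [-180.0, 1.6, 94.5]
force: [-0.9, -0.9, -2.3]
gripper_width: 29.5
```

```bash
python3 to.py 483.3 -90.1 -12.5 94.5
```

```text
t 12.65 [483.9 -90.6 -12.3] [-180.     1.6   94.5] d(units) [ 0.03 -0.03  0.01] yaw -0.0 F [-0.9 -0.9 -2.3] T [-0.09  0.12 -0.  ] w 29.5 j6 -13.4
```

Request:
{"api": "drive_tool", "payload": {
  "moves": [
    {"claw": 1,"dx": 0,"dy": 0,"dz": 0.1,"yaw": 0},
    {"claw": 1,"dx": 0,"dy": 0,"dz": 0,"yaw": 0}
  ]
}}

```text
time_s: 12.9
ee_pos: [484.3, -90.8, -12.5]
ee_rot: [180.0, 1.7, 94.5]
force: [0.7, -0.2, -1.8]
gripper_width: 29.7
```

```bash
python3 to.py 483.3 -90.1 -12.5 94.5
```

```text
t 12.9 [484.3 -90.8 -12.5] [180.    1.7  94.5] d(units) [ 0.04 -0.04 -0.  ] yaw -0.0 F [ 0.7 -0.2 -1.8] T [-0.05  0.03 -0.06] w 29.7 j6 -13.4
```

Request:
{"api": "drive_tool", "payload": {
  "moves": [
    {"claw": 0.1,"dx": 0,"dy": 0,"dz": 0,"yaw": 0},
    {"claw": 0.0,"dx": 0,"dy": 0,"dz": 0,"yaw": 0},
    {"claw": -0.1,"dx": 0,"dy": 0,"dz": 0,"yaw": 0},
    {"claw": -0.2,"dx": 0,"dy": 0,"dz": 0,"yaw": 0}
  ]
}}

```text
time_s: 13.4
ee_pos: [484.9, -90.9, -12.8]
ee_rot: [179.9, 1.7, 94.5]
force: [-1.0, -0.1, 0.9]
gripper_width: 54.4
```

```bash
python3 to.py 483.3 -90.1 90 94.5; python3 - <<'E'
from h import *
snap('wrist','w13');crop('w13',180,120,390,270,3.8,'c17')
E
python3 to.py 483.3 -90.1 90 94.5
```

```text
t 13.4 [484.9 -90.9 -12.8] [179.9   1.7  94.5] d(units) [-0.1  -0.07 -5.14] yaw -0.0 F [-1.  -0.1  0.9] T [-0.1   0.06  0.04] w 54.4 j6 -13.4
t 13.45 [484.9 -91.  -12.8] [179.9   1.7  94.5] d(units) [-0.1  -0.07 -5.14] yaw -0.0 F [-1.   0.1 -0.1] T [-0.08  0.09 -0.01] w 54.5 j6 -13.4
```

View pics/c17.png

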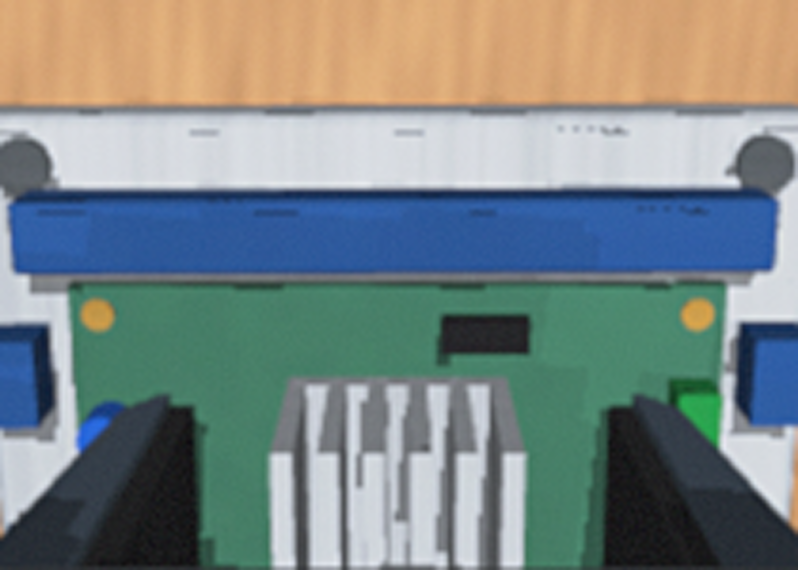

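The board sits flat between the stops and is released: fence gap about 2–3 mm, side gaps at crop (50–70) and (725–740). I rise and move to the knob.

Request:
{"api": "drive_tool", "payload": {
  "moves": [
    {"claw": -0.3,"dx": 0,"dy": -0.05,"dz": -0.6,"yaw": 0},
    {"claw": -0.5,"dx": 0,"dy": 0,"dz": -1,"yaw": 0},
    {"claw": -1,"dx": 0,"dy": 0,"dz": -1,"yaw": 0},
    {"claw": -1,"dx": 0,"dy": 0,"dz": -1,"yaw": 0},
    {"claw": -1,"dx": 0,"dy": 0,"dz": -1,"yaw": 0}
  ]
}}

```text
time_s: 14.08
ee_pos: [482.5, -88.1, 83.5]
ee_rot: [-180.0, 1.7, 94.5]
force: [1.0, -0.2, 0.3]
gripper_width: 90.7
```

```bash
python3 - <<'E'
from h import *
snap('wrist','w14')
E
python3 to.py 492.4 -203.8 80 94.5
```

```text
t 14.125 [484.6 -88.4  86.2] [179.7   1.7  94.5] d(units) [-5.77 -0.06  0.48] yaw -0.0 F [ 1.5 -0.1  2. ] T [-0.14 -0.01 -0.02] w 91.5 j6 -13.8
```

View pics/w14.png

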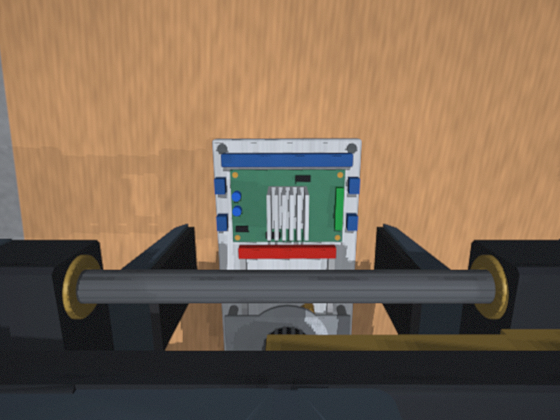

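Request:
{"api": "drive_tool", "payload": {
  "moves": [
    {"claw": -1,"dx": -1,"dy": -0.01,"dz": 0,"yaw": 0},
    {"claw": -1,"dx": -1,"dy": -0.01,"dz": 0,"yaw": 0},
    {"claw": -1,"dx": -1,"dy": -0.01,"dz": 0,"yaw": 0},
    {"claw": -1,"dx": -1,"dy": -0.01,"dz": 0,"yaw": 0},
    {"claw": -1,"dx": -1,"dy": -0.01,"dz": 0,"yaw": 0}
  ]
}}

```text
time_s: 14.75
ee_pos: [492.1, -189.8, 91.8]
ee_rot: [179.5, 1.8, 94.6]
force: [-0.2, -0.6, -0.2]
gripper_width: 91.6
```

Request:
{"api": "drive_tool", "payload": {
  "moves": [
    {"claw": -1,"dx": 0,"dy": 0,"dz": 0,"yaw": 0}
  ]
}}

```text
time_s: 14.88
ee_pos: [492.1, -190.9, 91.9]
ee_rot: [179.4, 1.8, 94.5]
force: [-0.2, -0.2, -0.2]
gripper_width: 91.0
```

```bash
python3 to.py 492.4 -203.8 6 94.5;python3 - <<'E'
from h import *
snap('wrist','w15')
E
python3 to.py 492.4 -203.8 6 94.5
```

```text
t 14.875 [ 492.1 -190.9   91.9] [179.4   1.8  94.5] d(units) [-0.51 -0.08  4.31] yaw 0.0 F [-0.2 -0.2 -0.2] T [-0.06  0.11 -0.  ] w 91.0 j6 -25.1
t 14.925 [ 491.9 -190.2   91.8] [179.5   1.8  94.6] d(units) [-0.55 -0.07  4.31] yaw 0.01 F [-0.6  0.9  0.6] T [-0.05  0.07  0.03] w 91.2 j6 -25.1
```

View pics/w15.png

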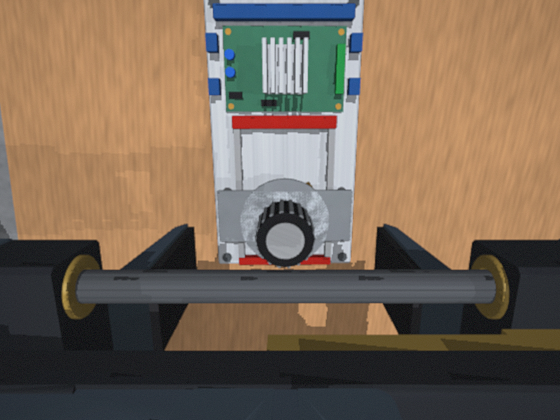

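```bash
python3 - <<'E'
from h import *
from scipy.spatial.transform import Rotation as Ro
print(at('w15',285.5,240.5,72), tri(('w15',285.5,240.5),('top0',372.5,264.6)))
s=telemetry.state();z=Ro.from_euler('xyz',s['ee_rot'],degrees=True).apply([0,0,1]);print(z,'axis at +57:',s['ee_pos']-57*z)
E
```

```text
[ 493.  -204.1   72. ] (array([ 492. , -201.2,   80.4]), [array([-1.1,  0.3]), array([-0.1, -0.3])])
[ 0.01192054 -0.03027939 -0.99947039] axis at +57: [ 491.19768061 -188.4739442   148.77312352]
```

```bash
python3 to.py 493.3 -205.6 6 94.5
```

```text
t 14.925 [ 491.9 -190.2   91.8] [179.5   1.8  94.6] d(units) [-0.64 -0.03  4.31] yaw 0.01 F [-0.6  0.9  0.6] T [-0.05  0.07  0.03] w 91.2 j6 -25.1
```

Request:
{"api": "drive_tool", "payload": {
  "moves": [
    {"claw": -1,"dx": -0.6,"dy": -0.03,"dz": 0.3,"yaw": 0},
    {"claw": -1,"dx": 0,"dy": 0,"dz": 0.9,"yaw": 0},
    {"claw": -1,"dx": 0,"dy": 0,"dz": 0.9,"yaw": 0},
    {"claw": -1,"dx": 0,"dy": 0,"dz": 0.9,"yaw": 0},
    {"claw": -1,"dx": 0,"dy": 0,"dz": 0,"yaw": 0}
  ]
}}

```text
time_s: 15.55
ee_pos: [492.7, -204.0, 29.5]
ee_rot: [179.5, 1.8, 94.7]
force: [0.2, 0.4, -0.2]
gripper_width: 90.7
```

```bash
python3 to.py 493.3 -205.6 6 94.5;python3 - <<'E'
from h import *
snap('wrist','w16')
E
python3 to.py 493.3 -205.6 6 94.5
```

```text
t 15.55 [ 492.7 -204.    29.5] [179.5   1.8  94.7] d(units) [-0.04  0.02  1.18] yaw 0.03 F [ 0.2  0.4 -0.2] T [-0.05  0.07  0.02] w 90.7 j6 -26.4
t 15.6 [ 493.4 -204.3   30.3] [179.4   1.8  94.7] d(units) [-0.03 -0.03  1.22] yaw 0.03 F [-0.  -0.9  1. ] T [-0.07  0.03 -0.06] w 91.4 j6 -26.4
```

View pics/w16.png

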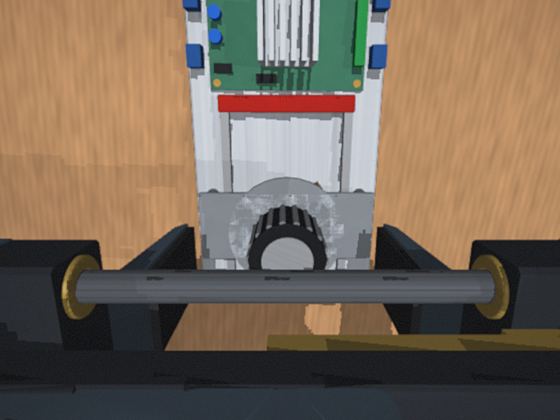

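Request:
{"api": "drive_tool", "payload": {
  "moves": [
    {"claw": -0.8,"dx": -0.02,"dy": 0,"dz": 0.6,"yaw": 0},
    {"claw": -0.6,"dx": 0,"dy": 0,"dz": 0.5,"yaw": 0},
    {"claw": -0.4,"dx": 0,"dy": 0,"dz": 0,"yaw": 0}
  ]
}}

```text
time_s: 15.98
ee_pos: [494.7, -205.8, 8.1]
ee_rot: [179.3, 1.9, 94.7]
force: [0.2, -0.5, -1.6]
gripper_width: 65.9
```

```bash
python3 to.py 493.3 -205.6 6 94.5;python3 - <<'E'
from h import *
snap('wrist','w17')
E
```

```text
t 15.975 [ 494.7 -205.8    8.1] [179.3   1.9  94.7] d(units) [ 0.02 -0.07  0.1 ] yaw 0.03 F [ 0.2 -0.5 -1.6] T [-0.09  0.05  0.03] w 65.9 j6 -26.4
```

View pics/w17.png

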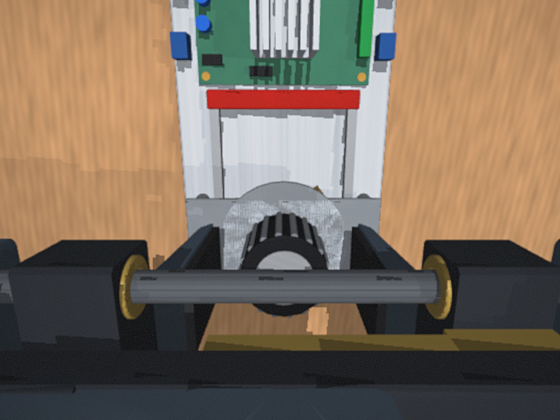

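Request:
{"api": "drive_tool", "payload": {
  "grip_force": 12,
  "moves": [
    {"claw": 1,"dx": 0,"dy": -0.05,"dz": 0,"yaw": 0},
    {"claw": 1,"dx": 0,"dy": 0,"dz": 0,"yaw": 0},
    {"claw": 1,"dx": 0,"dy": 0,"dz": 0,"yaw": 0},
    {"claw": 1,"dx": 0,"dy": 0,"dz": 0,"yaw": 0},
    {"claw": 1,"dx": 0,"dy": 0,"dz": 0,"yaw": 0}
  ]
}}

```text
time_s: 16.65
ee_pos: [494.1, -206.3, 9.2]
ee_rot: [179.2, 1.9, 94.8]
force: [-0.1, -0.2, -0.7]
gripper_width: 39.2
```

```bash
python3 to.py 493.3 -205.6 6 94.5
```

```text
t 16.65 [ 494.1 -206.3    9.2] [179.2   1.9  94.8] d(units) [ 0.04 -0.04  0.16] yaw 0.03 F [-0.1 -0.2 -0.7] T [-0.06  0.1  -0.  ] w 39.2 j6 -26.4
```

Request:
{"api": "drive_tool", "payload": {
  "moves": [
    {"claw": 1,"dx": 0,"dy": 0,"dz": 0,"yaw": 0.6},
    {"claw": 1,"dx": 0,"dy": 0,"dz": 0,"yaw": 0.6},
    {"claw": 1,"dx": 0,"dy": 0,"dz": 0,"yaw": 0.6}
  ]
}}

```text
time_s: 17.02
ee_pos: [493.7, -206.3, 9.2]
ee_rot: [178.8, 1.7, 78.9]
force: [-0.5, -0.2, -0.1]
gripper_width: 39.9
```

```bash
python3 to.py 493.3 -205.6 9 94.8;python3 - <<'E'
from h import *
snap('wrist','w18')
E
python3 to.py 493.3 -205.6 9 94.8
```

```text
t 17.025 [ 493.7 -206.3    9.2] [178.8   1.7  78.9] d(units) [ 0.03 -0.03  0.01] yaw -1.85 F [-0.5 -0.2 -0.1] T [-0.09  0.35  0.17] w 39.9 j6 -10.6
t 17.075 [ 493.6 -206.2    9.2] [178.8   1.7  78.8] d(units) [ 0.03 -0.02  0.01] yaw -1.86 F [-0.4  0.6  0.2] T [-0.13  0.38 -0.04] w 39.9 j6 -10.4
```

View pics/w18.png

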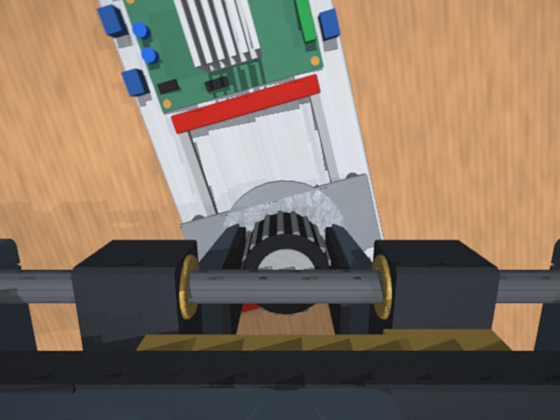

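Request:
{"api": "drive_tool", "payload": {
  "moves": [
    {"claw": 1,"dx": 0,"dy": 0,"dz": 0,"yaw": 0.8},
    {"claw": 1,"dx": 0,"dy": 0,"dz": 0,"yaw": 0.8},
    {"claw": 1,"dx": 0,"dy": 0,"dz": 0,"yaw": 0.8},
    {"claw": 1,"dx": 0,"dy": 0,"dz": 0,"yaw": 0.8}
  ]
}}

```text
time_s: 17.58
ee_pos: [492.9, -205.9, 9.2]
ee_rot: [178.2, 1.0, 50.9]
force: [0.2, -0.2, -1.5]
gripper_width: 39.6
```

```bash
python3 to.py 493.3 -205.6 9 94.8;python3 - <<'E'
from h import *
snap('wrist','w19')
E
python3 to.py 493.3 -205.6 9 94.8
```

```text
t 17.575 [ 492.9 -205.9    9.2] [178.2   1.   50.9] d(units) [0.02 0.   0.01] yaw -5.11 F [ 0.2 -0.2 -1.5] T [0.14 0.36 0.18] w 39.6 j6 17.5
t 17.625 [ 493.1 -205.9    9.2] [178.2   1.   50.7] d(units) [ 0.02 -0.    0.01] yaw -5.13 F [ 1.1 -1.4  0.2] T [ 0.1   0.45 -0.21] w 39.5 j6 17.7
```

View pics/w19.png

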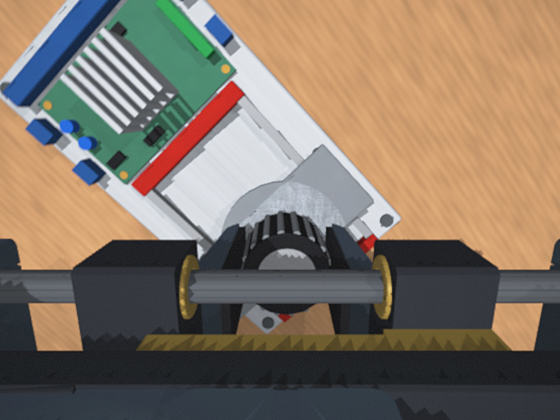

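Request:
{"api": "drive_tool", "payload": {
  "moves": [
    {"claw": 1,"dx": 0,"dy": 0,"dz": 0,"yaw": 0.6},
    {"claw": 1,"dx": 0,"dy": 0,"dz": 0,"yaw": 0.6},
    {"claw": 1,"dx": 0,"dy": 0,"dz": 0,"yaw": 0.5}
  ]
}}

```text
time_s: 18.0
ee_pos: [492.8, -205.7, 9.2]
ee_rot: [178.1, 0.5, 36.2]
force: [0.9, 0.1, -0.8]
gripper_width: 40.0
```

```bash
cat > lk.py <<'E'
import sys
from h import *
from subprocess import run
n=sys.argv[1]
T=[];s=telemetry.state();T.append(s['torque'][2]);y=s['ee_rot'][2]
snap('wrist',n);s=telemetry.state();T.append(s['torque'][2])
print('t',s['time_s'],'turned rad',round(np.radians(94.8-y),3),round(np.radians(94.8-s['ee_rot'][2]),3),'Tz',np.round(T,2),np.round(s['ee_pos'],1),np.round(s['ee_rot'],1),'w',round(s['gripper_width'],1),'F',np.round(s['force'],1))
E
python3 lk.py w20
```

```text
t 18.05 turned rad 1.023 1.025 Tz [0.21 0.07] [ 492.8 -205.7    9.1] [178.1   0.5  36.1] w 40.0 F [ 0.2 -0.3 -0.9]
```

View pics/w20.png

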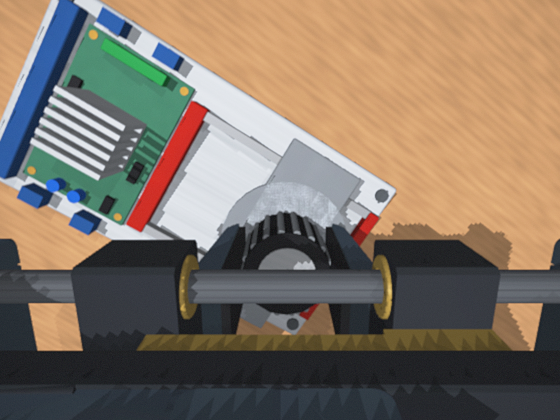

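Still held back: the board–fence gap is visible and the red bar is at (368,225). I turn on in small steps, reading after each.

Request:
{"api": "drive_tool", "payload": {
  "moves": [
    {"claw": 1,"dx": 0,"dy": 0,"dz": 0,"yaw": 0.5},
    {"claw": 1,"dx": 0,"dy": 0,"dz": 0,"yaw": 0.5}
  ]
}}

```text
time_s: 18.3
ee_pos: [492.7, -205.5, 9.1]
ee_rot: [178.1, 0.2, 27.6]
force: [0.2, -0.3, 0.1]
gripper_width: 40.0
```

```bash
python3 lk.py w21
```

```text
t 18.35 turned rad 1.172 1.174 Tz [ 0.2 -0. ] [ 492.7 -205.5    9.1] [178.1   0.2  27.5] w 39.8 F [ 0.7 -0.4 -0.5]
```

View pics/w21.png

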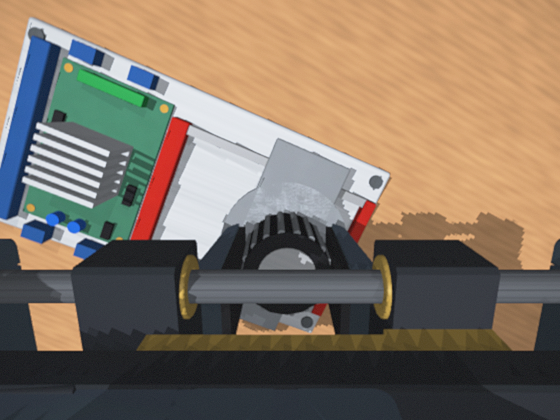

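```bash
cat > jaw.py <<'E'
import sys
from h import *
def jaw(n):
    im=cv2.imread(f'pics/{n}.png').astype(int);b,g,r=im[...,0],im[...,1],im[...,2]
    m=(r>110)&(g<60)&(b<60)
    vs,us=np.nonzero(m)
    d=np.load(f'pics/{n}.npz');F=210/np.tan(np.radians(float(d['fov'])/2))
    R=np.array([(us-d['cx'])/F,(vs-d['cy'])/F,np.ones(len(us))]);W=d['pose'][:3,:3]@R;o=d['pose'][:3,3]
    P=o[:,None]+W*((21.5-o[2])/W[2]);th=np.radians(4.6)
    c=np.array([487.3,-141.8]);q=P[:2]-c[:,None];x=np.cos(th)*q[0]+np.sin(th)*q[1];y=-np.sin(th)*q[0]+np.cos(th)*q[1]
    k=(y>0)&(y<50)&(abs(x)<25)
    e=[]
    for x0 in range(-24,24,4):
        s=y[k&(x>=x0)&(x<x0+4)]
        if len(s)>20:e.append((np.percentile(s,98)))
    return np.round(np.median(e),2) if e else None
if __name__=='__main__':
    for n in sys.argv[1:]:print(n,'jaw face y',jaw(n))
E
python3 jaw.py w16 w17 w18 w19 w20 w21
```

```text
w16 jaw face y 17.79
w17 jaw face y 18.21
w18 jaw face y 18.04
w19 jaw face y 17.89
w20 jaw face y 17.84
w21 jaw face y 17.64
```

Request:
{"api": "drive_tool", "payload": {
  "moves": [
    {"claw": 1,"dx": 0,"dy": 0,"dz": 0,"yaw": 0.5},
    {"claw": 1,"dx": 0,"dy": 0,"dz": 0,"yaw": 0.4}
  ]
}}

```text
time_s: 18.6
ee_pos: [492.6, -205.3, 9.1]
ee_rot: [178.1, 0.0, 20.0]
force: [0.1, -0.4, 0.4]
gripper_width: 40.0
```

```bash
python3 lk.py w22; python3 jaw.py w22
```

```text
t 18.65 turned rad 1.305 1.307 Tz [0.19 0.01] [ 492.6 -205.3    9.1] [178.1  -0.   19.9] w 40.1 F [ 0.  -0.5 -0.7]
w22 jaw face y 17.81
```

The jaw-face measure is steady to about 0.3 mm, so it will show the 6 mm snap clearly. I continue.

Request:
{"api": "drive_tool", "payload": {
  "moves": [
    {"claw": 1,"dx": 0,"dy": 0,"dz": 0,"yaw": 0.5},
    {"claw": 1,"dx": 0,"dy": 0,"dz": 0,"yaw": 0.4}
  ]
}}

```text
time_s: 18.9
ee_pos: [492.6, -205.2, 9.1]
ee_rot: [178.1, -0.3, 12.4]
force: [-0.5, -0.2, -0.9]
gripper_width: 39.9
```

```bash
python3 lk.py w23; python3 jaw.py w23
```

```text
t 18.95 turned rad 1.438 1.439 Tz [ 0.15 -0.  ] [ 492.6 -205.2    9.1] [178.2  -0.3  12.3] w 39.6 F [0.7 0.2 0.4]
w23 jaw face y 18.21
```

Request:
{"api": "drive_tool", "payload": {
  "moves": [
    {"claw": 1,"dx": 0,"dy": 0,"dz": 0,"yaw": 0.5},
    {"claw": 1,"dx": 0,"dy": 0,"dz": 0,"yaw": 0.4}
  ]
}}

```text
time_s: 19.2
ee_pos: [492.6, -205.0, 9.1]
ee_rot: [178.2, -0.5, 4.8]
force: [0.3, -0.0, -0.2]
gripper_width: 39.6
```

```bash
python3 lk.py w24; python3 jaw.py w24
```

```text
t 19.25 turned rad 1.57 1.572 Tz [0.19 0.07] [ 492.6 -205.     9.1] [178.2  -0.5   4.7] w 39.6 F [-0.4 -1.2 -0.8]
w24 jaw face y 18.01
```

Request:
{"api": "drive_tool", "payload": {
  "moves": [
    {"claw": 1,"dx": 0,"dy": 0,"dz": 0,"yaw": 0.5},
    {"claw": 1,"dx": 0,"dy": 0,"dz": 0,"yaw": 0.4}
  ]
}}

```text
time_s: 19.5
ee_pos: [492.6, -204.9, 9.1]
ee_rot: [178.3, -0.7, -2.8]
force: [0.8, 0.5, -0.2]
gripper_width: 39.8
```

```bash
python3 lk.py w25; python3 jaw.py w25
```

```text
t 19.55 turned rad 1.703 1.704 Tz [0.22 0.02] [ 492.6 -204.9    9.1] [178.3  -0.7  -2.8] w 39.8 F [-0.5 -1.2 -1.2]
w25 jaw face y 17.75
```

View pics/w25.png

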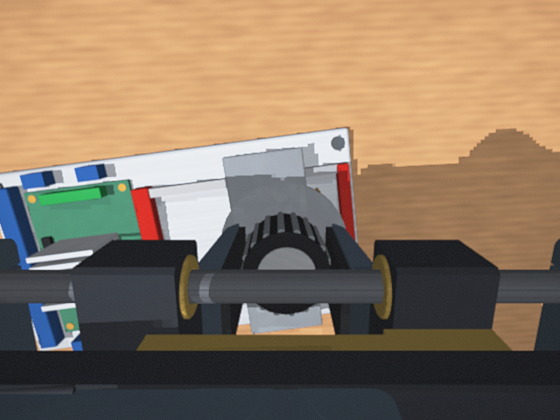

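Request:
{"api": "drive_tool", "payload": {
  "moves": [
    {"claw": 1,"dx": 0,"dy": 0,"dz": 0,"yaw": 0.5},
    {"claw": 1,"dx": 0,"dy": 0,"dz": 0,"yaw": 0.4}
  ]
}}

```text
time_s: 19.8
ee_pos: [492.6, -204.8, 9.1]
ee_rot: [178.4, -1.0, -10.3]
force: [-0.2, 0.1, -0.2]
gripper_width: 39.7
```

```bash
python3 lk.py w26; python3 jaw.py w26
```

```text
t 19.85 turned rad 1.835 1.837 Tz [0.2 0. ] [ 492.6 -204.8    9.1] [178.4  -1.  -10.4] w 40.0 F [-0.6  0.5 -1.1]
w26 jaw face y 17.39
```

Request:
{"api": "drive_tool", "payload": {
  "moves": [
    {"claw": 1,"dx": 0,"dy": 0,"dz": 0,"yaw": 0.5},
    {"claw": 1,"dx": 0,"dy": 0,"dz": 0,"yaw": 0.4}
  ]
}}

```text
time_s: 20.1
ee_pos: [492.7, -204.6, 9.1]
ee_rot: [178.6, -1.2, -17.9]
force: [-0.1, 0.2, -0.5]
gripper_width: 39.6
```

```bash
python3 lk.py w27; python3 jaw.py w27
```

```text
t 20.15 turned rad 1.967 1.969 Tz [ 0.16 -0.02] [ 492.7 -204.6    9.1] [178.6  -1.2 -18. ] w 39.8 F [-0.  -0.5 -1.1]
w27 jaw face y None
```

View pics/w27.png

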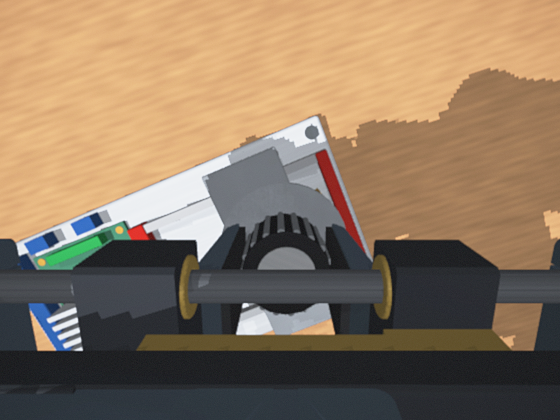

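```bash
sed -e 's/(y>0)&(y<50)&(abs(x)<25)/(y<-80)\&(y>-130)/' -e 's/range(-24,24,4)/range(-48,48,4)/' -e 's/jaw face/bar/' jaw.py > bar.py; python3 bar.py w20 w21 w22 w23 w24 w25 w26 w27
```

```text
w20 bar y -97.79
w21 bar y -97.84
w22 bar y -97.77
w23 bar y -97.73
w24 bar y -97.93
w25 bar y -97.91
w26 bar y -97.78
w27 bar y -97.6
```

Request:
{"api": "drive_tool", "payload": {
  "moves": [
    {"claw": 1,"dx": 0,"dy": 0,"dz": 0,"yaw": 0.5},
    {"claw": 1,"dx": 0,"dy": 0,"dz": 0,"yaw": 0.3}
  ]
}}

```text
time_s: 20.4
ee_pos: [492.8, -204.5, 9.1]
ee_rot: [178.8, -1.3, -24.7]
force: [-0.6, 0.9, 0.4]
gripper_width: 40.0
```

```bash
python3 lk.py w28; python3 bar.py w28
```

```text
t 20.45 turned rad 2.085 2.086 Tz [-0.05 -0.11] [ 492.8 -204.5    9.1] [178.8  -1.3 -24.7] w 39.8 F [-1.   0.5  0.8]
w28 bar y -95.2
```

The bar has moved 2.5 mm and the torque has reversed, so the pin is dropping. I take smaller steps.

Request:
{"api": "drive_tool", "payload": {
  "moves": [
    {"claw": 1,"dx": 0,"dy": 0,"dz": 0,"yaw": 0.3},
    {"claw": 1,"dx": 0,"dy": 0,"dz": 0,"yaw": 0}
  ]
}}

```text
time_s: 20.7
ee_pos: [492.8, -204.5, 9.1]
ee_rot: [178.8, -1.4, -27.0]
force: [0.1, -0.2, -0.4]
gripper_width: 39.6
```

```bash
python3 lk.py w29; python3 bar.py w29
```

```text
t 20.75 turned rad 2.126 2.126 Tz [-0.08 -0.03] [ 492.8 -204.5    9.1] [178.8  -1.4 -27. ] w 39.8 F [-0.6 -0.3 -0.4]
w29 bar y -92.12
```

Request:
{"api": "drive_tool", "payload": {
  "moves": [
    {"claw": 1,"dx": 0,"dy": 0,"dz": 0,"yaw": 0.25},
    {"claw": 1,"dx": 0,"dy": 0,"dz": 0,"yaw": 0}
  ]
}}

```text
time_s: 21.0
ee_pos: [492.8, -204.5, 9.1]
ee_rot: [178.9, -1.4, -29.1]
force: [0.1, -0.1, 0.4]
gripper_width: 40.0
```

```bash
python3 lk.py w30; python3 bar.py w30
```

```text
t 21.05 turned rad 2.163 2.163 Tz [-0.01 -0.02] [ 492.8 -204.5    9.1] [178.9  -1.4 -29.1] w 39.6 F [-0.6  0.  -0.4]
w30 bar y -92.17
```

View pics/w30.png

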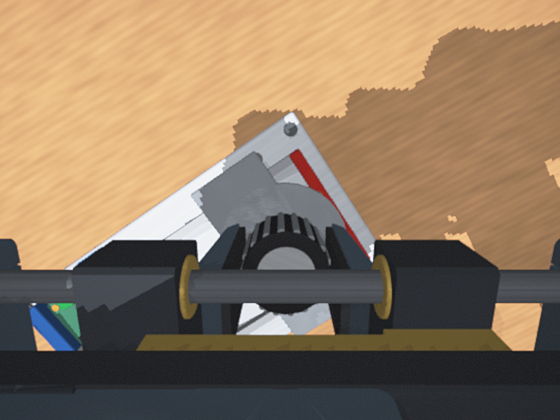

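The bar is steady 5.7 mm from where it was held and the torque is zero: the pin is in the notch. I let go and rise.

Request:
{"api": "drive_tool", "payload": {
  "moves": [
    {"claw": 0,"dx": 0,"dy": 0,"dz": 0,"yaw": 0},
    {"claw": -0.6,"dx": 0,"dy": 0,"dz": 0,"yaw": 0},
    {"claw": -0.6,"dx": 0,"dy": 0,"dz": 0,"yaw": 0},
    {"claw": -0.8,"dx": 0,"dy": 0,"dz": -0.6,"yaw": 0},
    {"claw": -1,"dx": 0,"dy": 0,"dz": -1,"yaw": 0}
  ]
}}

```text
time_s: 21.68
ee_pos: [491.9, -203.5, 41.6]
ee_rot: [178.9, -1.3, -29.1]
force: [-0.2, 0.2, -0.2]
gripper_width: 82.7
```

Request:
{"api": "drive_tool", "payload": {
  "moves": [
    {"claw": -1,"dx": 0,"dy": 0,"dz": -1,"yaw": -1},
    {"claw": -1,"dx": 0,"dy": 0,"dz": -1,"yaw": -1},
    {"claw": -1,"dx": 0,"dy": 0,"dz": -1,"yaw": -1},
    {"claw": -1,"dx": 0,"dy": 0,"dz": -1,"yaw": -1},
    {"claw": -1,"dx": 0,"dy": 0,"dz": -1,"yaw": -1}
  ]
}}

```text
time_s: 22.3
ee_pos: [491.4, -200.7, 149.4]
ee_rot: [178.1, -0.4, 15.3]
force: [-0.8, 1.3, -0.4]
gripper_width: 91.4
```

Request:
{"api": "drive_tool", "payload": {
  "moves": [
    {"claw": -1,"dx": 0,"dy": 0,"dz": 0,"yaw": -1},
    {"claw": -1,"dx": 0,"dy": 0,"dz": 0,"yaw": -1},
    {"claw": -1,"dx": 0,"dy": 0,"dz": 0,"yaw": -1},
    {"claw": -1,"dx": 0,"dy": 0,"dz": 0,"yaw": -1},
    {"claw": -1,"dx": 0,"dy": 0,"dz": 0,"yaw": -1}
  ]
}}

```text
time_s: 22.92
ee_pos: [493.3, -201.3, 156.8]
ee_rot: [177.7, 1.0, 59.7]
force: [-1.5, 0.0, 0.3]
gripper_width: 91.5
```

Request:
{"api": "drive_tool", "payload": {
  "moves": [
    {"claw": -1,"dx": 0,"dy": 0,"dz": 0,"yaw": -1},
    {"claw": -1,"dx": 0,"dy": 0,"dz": 0,"yaw": -1},
    {"claw": -1,"dx": 0,"dy": 0,"dz": 0,"yaw": -1},
    {"claw": -1,"dx": 0,"dy": 0,"dz": 0,"yaw": -1},
    {"claw": -1,"dx": 0,"dy": 0,"dz": 0,"yaw": 0}
  ]
}}

```text
time_s: 23.55
ee_pos: [493.6, -201.4, 161.5]
ee_rot: [178.5, 2.3, 95.2]
force: [0.2, 1.0, -0.3]
gripper_width: 91.1
```

```bash
python3 lk.py w31; python3 bar.py w31; python3 jaw.py w31; python3 - <<'E'
from h import *
snap('scene','s31')
E
```

```text
t 23.6 turned rad -0.007 -0.006 Tz [ 0.04 -0.02] [ 493.7 -201.4  161.5] [178.4   2.3  95.2] w 91.1 F [-1.1 -0.3 -0.4]
w31 bar y -91.65
w31 jaw face y 23.48
```

View pics/w31.png

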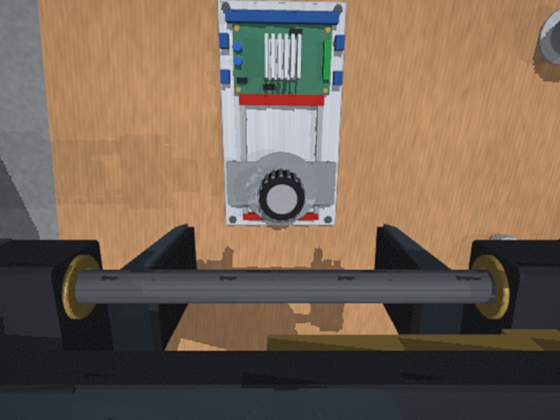

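View pics/s31.png

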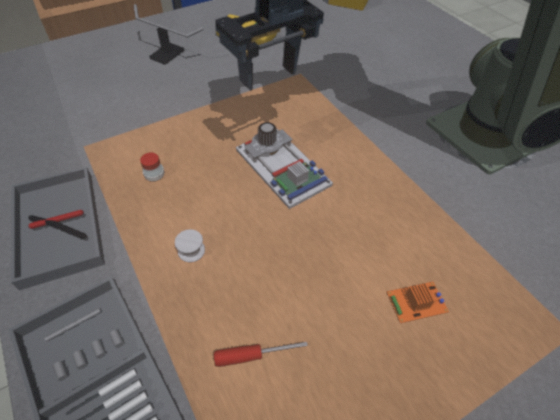

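The red jaw presses on the board and the board is against the fence: jaw face 17.9 → 23.5 mm, bar −97.8 → −91.7 mm. The reel, jar and screwdriver are where they were.

```bash
python3 -c "
from workcell import job
print(job.job_done())"
```

```text
the job is handed in; nothing more can be done
None
```

I picked up the green board by its heatsink and laid it flat in the nest with the jaw held back. I then turned the knob about 2.16 rad clockwise in one grasp until the pin dropped, let go, and handed the job in at about 24 s of the 72 s allowed. No verdict is reported.

**Last checks:**
- **Clamp:** the jaw face moved 5.6 mm (17.9 → 23.5 mm in the holder) and the red bar about 6 mm. The last wrist picture shows the board against the fence.
- **Knob:** I stopped when the torque fell to about 0, just after the pin dropped and within the slack. I did not turn on to the hard lock, so as not to strain it.
- **Bystanders:** reel, jar and screwdriver look unmoved in the scene picture. The orange look-alike was not touched.

**What failed or disagreed:**
- **First grasp:** it closed on nothing. The fingertips sit about 38–40 mm above the reported TCP, contrary to the text. I measured this in the wrist pictures and used the corrected height from then on. The reported tool height therefore went below zero at the grasp.
- **Cameras:** they disagreed by up to about 4 mm on the holder's position. I set the placing by the wrist view of the board against the fence and side stops.
- **Touchdown on the nest floor:** the force reading did not show it clearly. I judged it from the height no longer falling and from the picture after release.

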